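# Set the coated panels to cure

## Robot

A 6-joint arm with a two-finger parallel gripper is mounted at the origin on a cart in front of the work surface, level with it; the furniture and walls round the work are solid. World frame = base frame: x ahead of the robot, y to its left, z up, the work surface at z = 0. Lengths are in m, angles in rad, forces in N, time in s.
With the tool pointing down it reaches from about 0.375 to 0.925 m from the base axis. Payload 5.7 kg.
Tool frame: the origin (TCP) lies at the very end of the fingers, on their centre line; the grasp point (between the pads) lies 19 mm behind it; z points along the fingers, y is the direction in which the jaws open and shut (so a half turn about z gives the same grasp; the last joint's range is limited). The gripper opens to 85 mm and grips with 20 to 120 N. Pads are 22 mm wide; open, the fingers measure 114 mm over their backs; the gripper's body (76 mm by 85 mm) begins 54 mm behind the grasp point. The pads swing forward as they close: fully open they stand 13 mm farther back than shut.
Start: joints at [-1.377, 0.359, 1.51, -0, 1.272, -0.115], TCP at [0.182, -0.572, 0.231] pointing down, gripper open.
Joint ranges: [-2.97, 2.97], [-1.01, 2.36], [0.21, 2.38], [-0.96, 4.11], [0.2, 2.71], [-2.98, 2.98]. Speed limits (rad/s): [2.39, 2.39, 3.14, 3.14, 3.14, 3.14].

## Interface

Orientations are given as a 3x3 rotation matrix whose columns are the frame's x, y, z axes.
In Python, from workcell import arm gives the robot as it stands. The module is installed in compiled form; this text tells all that it offers.
- The arm moves only by the tool play_rows, never from a script. Its argument "series" is a list of rows, each an object of numbers: "tx", "ty", "tz": the shift along the tool's x, y, z in mm; "ax", "ay", "az": the turn, a rotation vector about the tool's x, y, z in degrees; "hand": the opening, from 0 (shut) to 1 (fully open). In form: [{"tx": .., "ty": .., "tz": .., "ax": .., "ay": .., "az": .., "hand": ..}, ...]. A call has 1 to 12 rows; each row shifts and turns the commanded pose from where the row before left it, along the tool's axes as they then stand; what a row does not reach is not made up. A row lasts 1/10 s, in which the tool goes at most 50 mm and 8.59 degrees, less where a joint would pass 70% of its speed; a pose out of reach is approached as far as the arm can. A call with a gripper value outside its range is refused whole. The fingers move at their own pace and stop on an object; the grip force is fixed at half the most. Time passes only in rows, so rows that do not move let the fingers close. It gives the time, the measured TCP pose, the force and the opening at its end, in the units of the state.
- arm.state(): the state, without advancing time (a new reading comes with each control period).
- arm.capture(name): name is "scene" or "top" or "wrist"; returns a dict with "frame" (480x640x3 uint8, blue, green, red), "depth" (480x640 float32, m along the optical axis (not along the pixel's ray), 0 where there is no reading), "mtx" (3x3 intrinsics, pixels), "world_from_camera" (4x4, takes a point from camera to world coordinates); the wrist camera has in their place "mount" (4x4, takes a point from camera to tool coordinates, whose origin is the TCP and whose axes are the flange's). Camera axes: x right, y down, z forward; pixel columns grow to the right and rows downward; lengths in m; the calibration is good to about 2 mm. A picture is of the moment at which its call begins: read the wrist's pose just before it.
- arm.sign_off(): hands the job in, once; it reports no verdict.
The state is a dict: "time": time; "joint_pos": joint angles; "qd": joint speeds; "joint_efforts": joint torques, N m; "tcp_pos": TCP position; "tool_rot": TCP orientation; "contact_force": force on the tool from outside, world axes, zero at the start; "moment": the same for the moment, N m; "grip_width": finger opening in m.
Only numpy, scipy, OpenCV 4.12 (cv2) and the standard library are available. Lean on these libraries where they do the work, as an engineer would, in place of code of your own. Each camera call takes 0.05 s, during which the arm holds its last target. There are 200 camera calls.

## Task

Clear the orange mixing cup from in front of the curing rail by nesting it upright, fully down, in the grey cup. Lean the red and the blue panel, coated face up, square against the robot's side of the rail beside the white panel: each lower end on the worktop, the upper part resting on the bar, and a clear gap between all the panels. Do not disturb the white panel (its coat is wet) or the bottles around.

Things in the scene. Friction and masses are not known exactly. Their poses are not given: they have to be found in the camera images.
- rail: curing rail fixed to the worktop: a level black 14 mm round bar, its axis 75 mm above the worktop, along the body's y, on two steel uprights 300 mm apart (y = +-150 mm) with feet 26 mm wide and 6 mm thick that reach from 60 mm in front of the bar to 20 mm behind it; origin on the worktop under the middle of the bar, x level and away from the robot; panels go on the -x side
- red_panel: mortar test panel, a grey slab 160 (x) x 55 (y) x 14 (z) mm, 0.2 kg, its upper face coated red; origin at the centre of its uncoated underside, x along its length, z out of the coated face; starts flat on the worktop, coated face up
- blue_panel: mortar test panel, a grey slab 160 (x) x 55 (y) x 14 (z) mm, 0.2 kg, its upper face coated blue; origin at the centre of its uncoated underside, x along its length, z out of the coated face; starts flat on the worktop, coated face up
- red_panel_end0 (a point): middle of the end face of the red panel at its -x end, half way through its thickness
- red_panel_end1 (a point): middle of the end face of the red panel at its +x end, half way through its thickness
- blue_panel_end0 (a point): middle of the end face of the blue panel at its -x end, half way through its thickness
- blue_panel_end1 (a point): middle of the end face of the blue panel at its +x end, half way through its thickness
- white_panel: panel of the same size with a wet white coat, already leaning on the rail at 40 degrees to the worktop, square to it; loose. Origin on the worktop at the middle of its lower edge (about 100 mm in front of the bar), x level towards the rail, z up (the frame is not tilted with the slab)
- white_panel_mid (a point): centre of the underside of the white panel
- orange_cup: orange plastic mixing cup, 80 mm tall, tapering from 68 mm across at the rim (straight rim band 14 mm high) to 43 mm at the foot, wall 2 mm, raised inner floor 30 mm above the foot, 0.09 kg; origin at the centre of its foot, z up; stands in front of the rail, where a panel has to go
- grey_cup: grey plastic mixing cup, 80 mm tall, tapering from 68 mm across at the rim (straight rim band 14 mm high) to 43 mm at the foot, wall 2 mm, raised inner floor 30 mm above the foot, 0.09 kg; origin at the centre of its foot, z up; stands upright on the worktop, away from the rail; a like cup nests in it 30 mm higher than it
- bottle_blue_cap: sample bottle with a blue cap, 47 mm across, 75 mm tall, bystander; origin at the centre of its foot
- bottle_white: white sample bottle, 53 mm across, 81 mm tall, bystander; origin at the centre of its foot
- wash_bottle: wash bottle with a red spout, 98 x 67 x 181 mm, bystander; origin at the centre of its foot

How it is judged:
At the end, for the whole second after the job is handed in: Orange cup upright in the upright grey cup (axes within 8 mm, 20-37 mm up), 0.1 m from its start. Red and blue panels on worktop and bar, robot side, coat up, 20-65 deg tilt, within 125 mm of the bar's middle, square within 0.3 rad; centres 58 mm apart, no touch; white moved under 20 mm (horizontal distance between orange_cup and grey_cup below 0.008 m and z of orange_cup in the frame of grey_cup between 0.02 and 0.037 m and distance of orange_cup from where it was at the start of the episode above 0.1 m and angle between grey_cup's own z axis and vertical below 0.1 rad and angle between orange_cup's own z axis and vertical below 0.12 rad and height (world z) of grey_cup below 0.01 m and linear speed of each of orange_cup, red_panel, blue_panel below 0.02 m/s and angle between red_panel's own z axis and vertical between 0.35 and 1.15 rad and contact force between each of red_panel, blue_panel and rail above 0.1 N and height (world z) of any of red_panel_end0, red_panel_end1 below 0.015 m and x of each of red_panel, blue_panel in the frame of rail below 0 m and y of red_panel in the frame of rail between -0.125 and 0.125 m and angle between the y axis of each of red_panel, blue_panel and the y axis of rail, either way round below 0.3 rad and distance between each of red_panel, blue_panel and white_panel_mid above 0.058 m and contact force between each of red_panel, blue_panel and white_panel below 0.05 N and angle between blue_panel's own z axis and vertical between 0.35 and 1.15 rad and height (world z) of any of blue_panel_end0, blue_panel_end1 below 0.015 m and y of blue_panel in the frame of rail between -0.125 and 0.125 m and distance between red_panel and blue_panel above 0.058 m and contact force between red_panel and blue_panel below 0.05 N and distance of white_panel_mid from where it was at the start of the episode below 0.02 m).
It fails at once if the white panel is shifted by more than 20 mm (distance of white_panel_mid from where it was at the start of the episode above 0.02 m).
It fails at once if the blue-capped bottle is shifted by more than 30 mm (distance of bottle_blue_cap from where it was at the start of the episode above 0.03 m).
It fails at once if the white bottle is shifted by more than 30 mm (distance of bottle_white from where it was at the start of the episode above 0.03 m).
It fails at once if the wash bottle is shifted by more than 30 mm (distance of wash_bottle from where it was at the start of the episode above 0.03 m).
It also fails if it takes over 66 s, if anything falls off the work surface, if the arm or the gripper's body presses on something with over 40 N, if the wrist force passes 120 N, or if a joint passes its speed limit or range.

## Working session

There is one attempt and no reset: what is moved stays moved. The work goes in short steps, Python scripts to look and compute and a tool call to move; the robot and the scene stay as the last step left them, time stands still between calls to the robot, and variables do not carry over. Pictures are saved under pics/ and viewed, about 8 in all and at most 12, crops included, and the job is handed in when it is done.

Besides the shell and the picture viewer there is one more tool, called by a JSON object that holds its "fn" and its "kwargs". play_rows: Moves the arm, as the interface text tells. Its arguments: {"type":"object","properties":{"series":{"type":"array","items":{"type":"object","properties":{"tx":{"type":"number"},"ty":{"type":"number"},"tz":{"type":"number"},"ax":{"type":"number"},"ay":{"type":"number"},"az":{"type":"number"},"hand":{"type":"number"}}}}},"required":["series"]}

```bash
mkdir -p pics; python3 - <<'E'
from workcell import arm
import cv2,numpy as np,pickle
s=arm.state();print(s['time'],s['tcp_pos'],s['tool_rot'],s['grip_width'])
d={}
for n in('scene','top'):
    c=arm.capture(n);d[n]=c;cv2.imwrite(f'pics/{n}0.png',c['frame'])
    print(n,c['mtx'].tolist(),np.round(c['world_from_camera'],3).tolist())
pickle.dump(d,open('c0.pkl','wb'))
E
```

```text
0.0 [ 0.1822066  -0.5709505   0.23044249] [[ 9.52718814e-01  3.03853152e-01 -3.50536343e-04]
 [ 3.03853271e-01 -9.52717065e-01  1.83978786e-03]
 [ 2.25063384e-04 -1.85931212e-03 -9.99998246e-01]] 0.08567130624626804
scene [[488.3006422173293, 0.0, 311.9256530375547], [0.0, 488.3006422173293, 234.48730487920426], [0.0, 0.0, 1.0]] [[-0.79, -0.222, 0.571, -0.284], [-0.612, 0.316, -0.725, 1.012], [-0.019, -0.923, -0.385, 0.631], [0.0, 0.0, 0.0, 1.0]]
top [[514.9551236314418, 0.0, 315.77196047920467], [0.0, 514.9551236314418, 247.8221017522927], [0.0, 0.0, 1.0]] [[0.004, -0.995, 0.103, 0.374], [-1.0, -0.004, 0.003, -0.013], [-0.003, -0.103, -0.995, 1.542], [0.0, 0.0, 0.0, 1.0]]
```

View pics/top0.png

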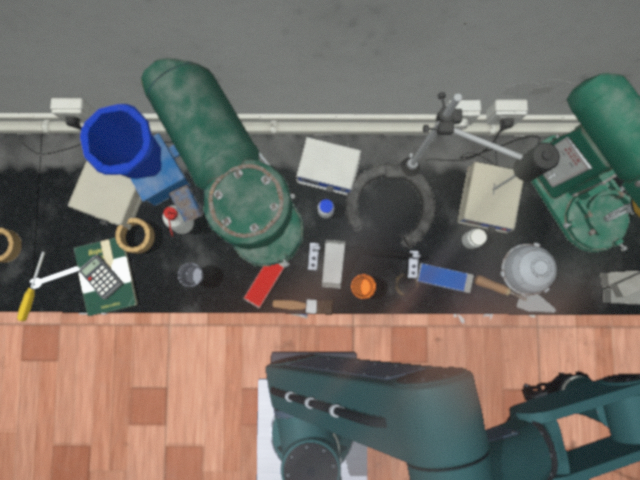

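View pics/scene0.png

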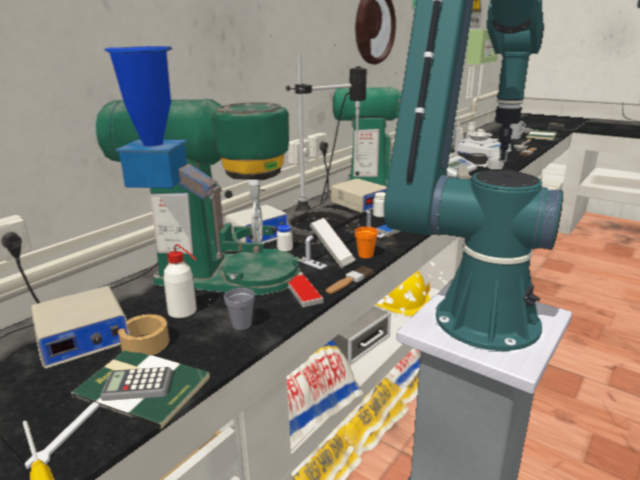

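Top view: the rail feet are at about (314,257) and (413,265). The white panel is at (333,263), orange cup (364,287), grey cup (190,273), red panel (265,285), beside the green mixer, and blue panel (445,277). In the scene view, the grey cup is at (240,308) and the orange cup at (366,243).

```bash
cat > h.py <<'E'
import cv2,numpy as np
def cast(c,uv,z,T=None):
    "pixels -> world points on the plane at height z"
    T=c['world_from_camera'] if T is None else T
    uv=np.atleast_2d(np.asarray(uv,float))
    r=np.c_[uv,np.ones(len(uv))]@np.linalg.inv(c['mtx']).T@T[:3,:3].T
    return T[:3,3]+r*((z-T[2,3])/r[:,2])[:,None]
def cloud(c,T=None):
    T=c['world_from_camera'] if T is None else T
    v,u=np.mgrid[:480,:640];d=c['depth']
    p=np.stack([u,v,np.ones_like(u)],-1)@np.linalg.inv(c['mtx']).T*d[...,None]
    return p@T[:3,:3].T+T[:3,3]
def blob(m):
    n,l,s,ce=cv2.connectedComponentsWithStats(m.astype(np.uint8))
    return l==1+np.argmax(s[1:,4])
def mask(c,lo,hi):
    return blob(cv2.inRange(cv2.cvtColor(c['frame'],cv2.COLOR_BGR2HSV),lo,hi)>0)
E
python3 - <<'E'
from h import *
import pickle
d=pickle.load(open('c0.pkl','rb'));c=d['top'];P=cloud(c)
hsv=cv2.cvtColor(c['frame'],cv2.COLOR_BGR2HSV)
def roi(lo,hi,b):
    m=cv2.inRange(hsv,lo,hi)>0;k=np.zeros_like(m);k[b[1]:b[3],b[0]:b[2]]=1;return blob(m&k)
for n,lo,hi,b,z in(('red',(0,150,120),(6,255,255),(235,255,295,315),.014),('blue',(100,100,60),(125,255,255),(410,255,480,300),.014),('orange',(5,150,120),(20,255,255),(345,270,385,300),.08),('bluecap',(100,100,60),(125,255,255),(310,195,340,220),.075),('whiteb',(0,0,140),(180,60,255),(455,225,490,250),.08),('white',(0,0,110),(180,60,255),(322,238,345,290),.06)):
    m=roi(lo,hi,b);q=np.argwhere(m)[:,::-1].astype(np.float32)
    r=cv2.minAreaRect(q);box=cv2.boxPoints(r)
    print(n,len(q),r,'ctr',cast(c,r[0],z).round(3)[0],'box',cast(c,box,z).round(3)[:,:2].tolist(),'depth med',np.median(P[m],0).round(3),P[m][:,2].min().round(3),P[m][:,2].max().round(3))
print('grey',P[262:286:3,180:202:3,2].round(3))
print('feet',cast(c,[(314,257),(413,265)],.006).round(3))
# heights map
big=cv2.resize(c['frame'][190:330,150:490],None,fx=2.3,fy=2.3,interpolation=cv2.INTER_CUBIC);cv2.imwrite('pics/crop.png',big)
for y in np.arange(.62,.28,-.03):print(f'{y:.2f}',end=' ')
print()
Q=P.reshape(-1,3);Q=Q[c['depth'].ravel()>0]
for x in np.arange(.75,.3,-.03):
  print(f'{x:.2f}',' '.join('%3d'%(1000*t.max()) if len(t:=Q[(abs(Q[:,0]-x)<.015)&(abs(Q[:,1]-y)<.015),2]) else ' --' for y in np.arange(.5,-.56,-.03)))
E
```

```text
red 695 ((263.4117736816406, 282.14703369140625), (16.97835922241211, 45.1041259765625), 30.963756561279297) ctr [0.429 0.146 0.014] box [[0.385, 0.201], [0.5, 0.134], [0.474, 0.091], [0.359, 0.158]] depth med [0.427 0.148 0.013] 0.003 1.542
blue 789 ((442.3529052734375, 276.9117736816406), (45.55540084838867, 18.11369514465332), 12.528807640075684) ctr [ 0.447 -0.384  0.014] box [[0.435, -0.312], [0.488, -0.325], [0.459, -0.456], [0.407, -0.443]] depth med [ 0.447 -0.385  0.014] 0.002 1.542
orange 482 ((363.0, 286.0), (24.0, 24.0), 90.0) ctr [ 0.417 -0.143  0.08 ] box [[0.451, -0.109], [0.451, -0.177], [0.384, -0.177], [0.383, -0.109]] depth med [ 0.419 -0.147  0.034] -0.009 1.542
bluecap 156 ((326.5, 205.5), (13.0, 13.0), 90.0) ctr [ 0.649 -0.039  0.075] box [[0.668, -0.02], [0.668, -0.058], [0.63, -0.058], [0.63, -0.021]] depth med [ 0.651 -0.038  0.073] -0.011 0.085
whiteb 310 ((474.7000732421875, 237.90000915527344), (16.54690170288086, 22.807893753051758), 63.43495178222656) ctr [ 0.556 -0.463  0.08 ] box [[0.562, -0.423], [0.592, -0.482], [0.549, -0.502], [0.52, -0.443]] depth
[... 2607 characters left out ...]
27  30  78  68  84   6   7   9   7  17  23  22  19  24  21  38  34  37
0.39   6   7   7   9   6   7   5   6   7   7  19  24  20  15  19  14  20  19  14  15  68  83  84   9   6   8   7   6   8   9   5   6  12   6   8  31
0.36   8   8   6   8   9  11   6   6   6   9  15  25  15  19  20  17  21  22  17   7   8   8   7   8   8   9  10   7  10   6   8   6   6   7   8   7
0.33   5   6   4   5   4   7   8   4   7   8   2   7   6   3   8   4  17  16  16   6   8   6   6   4   5   6   5   4   3   4   3   6   7   4   5   3
0.30 -708 -707 -702 -696 -699 -706 -704 -701 -705 -710 -707 -702 -708 -708 -710 -704 -710 -704 -707 -705 -700 -702 -703 864 857 -706 -703 -709 -708 -709 -705 -709 -706 -706 -258 -703
```

View pics/crop.png

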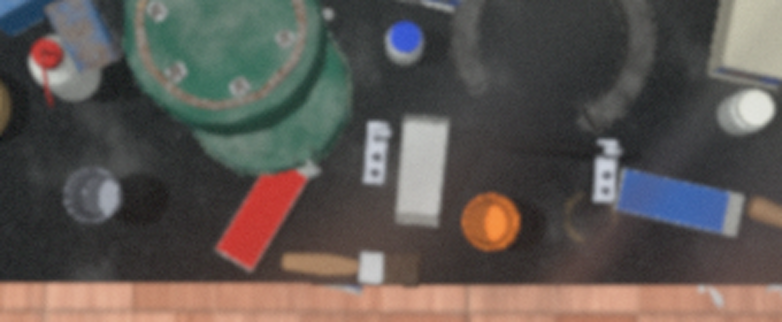

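The crop shows the bare strips at the red panel's far end and the blue panel's right end. The white panel stands alone, with the orange cup at (490,222) to its right. Next I'll fit the cup rims, then move.

```bash
python3 - <<'E'
from h import *
import pickle
d=pickle.load(open('c0.pkl','rb'));
for n in d:
  c=d[n];P=cloud(c);Q=P[c['depth']>0]
  for nm,x,y in(('orange',.417,-.143),('grey',.43,.335)):
    k=(np.hypot(Q[:,0]-x,Q[:,1]-y)<.05)&(Q[:,2]>.066)&(Q[:,2]<.09)
    q=Q[k]
    if len(q)<4: continue
    A=np.c_[2*q[:,:2],np.ones(len(q))];s=np.linalg.lstsq(A,(q[:,:2]**2).sum(1),rcond=None)[0]
    print(n,nm,k.sum(),s[:2].round(4),np.sqrt(s[2]+s[:2]@s[:2]).round(4),q.min(0).round(3),q.max(0).round(3))
  k=(Q[:,2]>.06)&(Q[:,2]<.095)&(abs(Q[:,0]-.51)<.04)&(Q[:,1]<-.11)&(Q[:,1]>-.28)
  if k.sum()>5: print(n,'bar',np.polyfit(Q[k][:,1],Q[k][:,0],1),np.median(Q[k],0))
  # lowest height of mixer head seen
k=(Q[:,0]>.45)&(Q[:,0]<.56)&(Q[:,1]>.05)&(Q[:,1]<.24)&(Q[:,2]>.06)
print(np.percentile(Q[k],[0,5,50,100],0).round(3))
s=(.43,.335)
E
```

```text
scene orange 188 [ 0.4203 -0.1409] 0.0332 [ 0.384 -0.177  0.066] [ 0.456 -0.104  0.083]
scene grey 242 [0.4508 0.3514] 0.0322 [0.416 0.316 0.066] [0.48  0.383 0.082]
scene bar [0.07098412 0.52709721] [ 0.51345475 -0.18952666  0.07884806]
top orange 90 [ 0.4184 -0.1421] 0.0321 [ 0.386 -0.175  0.066] [ 0.451 -0.109  0.085]
top grey 66 [0.4494 0.3497] 0.0323 [0.418 0.317 0.066] [0.478 0.383 0.089]
top bar [0.07402928 0.52879403] [ 0.51422619 -0.19552264  0.07928021]
[[0.48  0.051 0.06 ]
 [0.497 0.065 0.398]
 [0.53  0.133 0.457]
 [0.56  0.229 0.468]]
```

{"fn": "play_rows", "kwargs": {"series": [{"tz":-30,"hand":1},{"tz":-30}]}}

```text
$.series[0]: bad value
```

{"fn": "play_rows", "kwargs": {"series": [{"tx":0,"ty":0,"tz":0,"ax":0,"ay":0,"az":-8,"hand":1},{"tx":0,"ty":0,"tz":0,"ax":0,"ay":0,"az":-8,"hand":1},{"tx":0,"ty":0,"tz":0,"ax":0,"ay":0,"az":-8,"hand":1},{"tx":0,"ty":0,"tz":0,"ax":0,"ay":0,"az":-8,"hand":1},{"tx":0,"ty":0,"tz":0,"ax":0,"ay":0,"az":-8,"hand":1},{"tx":0,"ty":0,"tz":0,"ax":0,"ay":0,"az":-8,"hand":1},{"tx":0,"ty":0,"tz":0,"ax":0,"ay":0,"az":-8,"hand":1},{"tx":0,"ty":0,"tz":0,"ax":0,"ay":0,"az":-8,"hand":1},{"tx":0,"ty":0,"tz":0,"ax":0,"ay":0,"az":-8.3,"hand":1}]}}

```text
time: 1.0
tcp_pos: [0.1823, -0.5712, 0.2308]
tool_rot: [[-0.006, 1.0, -0.0], [1.0, 0.006, 0.001], [0.001, -0.0, -1.0]]
contact_force: [-0.7, 0.6, 0.8]
grip_width: 0.0852
```

{"fn": "play_rows", "kwargs": {"series": [{"tx":43,"ty":23.6,"tz":0,"ax":0,"ay":0,"az":0,"hand":1},{"tx":43,"ty":23.6,"tz":0,"ax":0,"ay":0,"az":0,"hand":1},{"tx":43,"ty":23.6,"tz":0,"ax":0,"ay":0,"az":0,"hand":1},{"tx":43,"ty":23.6,"tz":0,"ax":0,"ay":0,"az":0,"hand":1},{"tx":43,"ty":23.6,"tz":0,"ax":0,"ay":0,"az":0,"hand":1},{"tx":43,"ty":23.6,"tz":0,"ax":0,"ay":0,"az":0,"hand":1},{"tx":43,"ty":23.6,"tz":0,"ax":0,"ay":0,"az":0,"hand":1},{"tx":43,"ty":23.6,"tz":0,"ax":0,"ay":0,"az":0,"hand":1},{"tx":43,"ty":23.6,"tz":0,"ax":0,"ay":0,"az":0,"hand":1},{"tx":43,"ty":23.6,"tz":0,"ax":0,"ay":0,"az":0,"hand":1},{"tx":0,"ty":0,"tz":0,"ax":0,"ay":0,"az":0,"hand":1}]}}

```text
time: 2.1
tcp_pos: [0.4201, -0.1364, 0.2312]
tool_rot: [[-0.007, 1.0, 0.001], [1.0, 0.007, 0.002], [0.002, 0.001, -1.0]]
contact_force: [-0.8, -1.3, 0.9]
grip_width: 0.0855
```

```bash
python3 - <<'E'
from workcell import arm
from h import *
s=arm.state();c=arm.capture('wrist');T=np.eye(4);T[:3,:3]=s['tool_rot'];T[:3,3]=s['tcp_pos'];W=T@c['mount']
print(s['joint_pos'],s['tcp_pos'],W.round(3).tolist())
cv2.imwrite('pics/w1.png',c['frame'])
Q=cloud(c,W)[c['depth']>0]
k=(np.hypot(Q[:,0]-.419,Q[:,1]+.142)<.05)&(Q[:,2]>.066)&(Q[:,2]<.09);q=Q[k];print(k.sum())
A=np.c_[2*q[:,:2],np.ones(len(q))];r=np.linalg.lstsq(A,(q[:,:2]**2).sum(1),rcond=None)[0]
print(r[:2],np.sqrt(r[2]+r[:2]@r[:2]),q.min(0),q.max(0))
E
```

```text
[-0.47274798  0.12798229  1.83311897  0.00270886  1.18105405 -0.48035261] [ 0.42005664 -0.13639184  0.23116955] [[1.0, 0.007, 0.0, 0.419], [0.006, -0.954, -0.3, -0.059], [-0.002, 0.3, -0.954, 0.373], [0.0, 0.0, 0.0, 1.0]]
1034
[ 0.42013074 -0.142204  ] 0.03256539534625532 [ 0.38667095 -0.17618081  0.06601284] [ 0.45371638 -0.1089238   0.08098025]
```

View pics/w1.png

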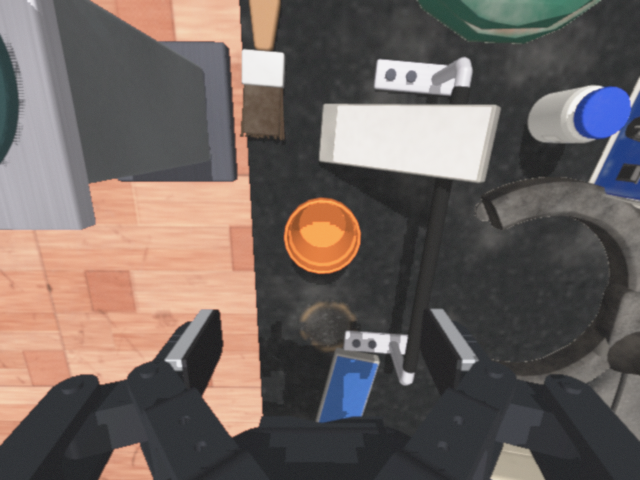

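The wrist view shows the orange cup at (322,236), which fits to (0.420, -0.142). The white panel sits clear above it and the blue panel below. I'll grasp the cup.

{"fn": "play_rows", "kwargs": {"series": [{"tx":-5.8,"ty":0,"tz":40,"ax":0,"ay":0,"az":0,"hand":1},{"tx":0,"ty":0,"tz":40,"ax":0,"ay":0,"az":0,"hand":1},{"tx":0,"ty":0,"tz":40,"ax":0,"ay":0,"az":0,"hand":1},{"tx":0,"ty":0,"tz":30,"ax":0,"ay":0,"az":0,"hand":1},{"tx":0,"ty":0,"tz":26,"ax":0,"ay":0,"az":0,"hand":1},{"tx":0,"ty":0,"tz":0,"ax":0,"ay":0,"az":0,"hand":0},{"tx":0,"ty":0,"tz":0,"ax":0,"ay":0,"az":0,"hand":0},{"tx":0,"ty":0,"tz":0,"ax":0,"ay":0,"az":0,"hand":0},{"tx":0,"ty":0,"tz":0,"ax":0,"ay":0,"az":0,"hand":0},{"tx":0,"ty":0,"tz":0,"ax":0,"ay":0,"az":0,"hand":0}]}}

```text
time: 3.15
tcp_pos: [0.4191, -0.1479, 0.0563]
tool_rot: [[0.0, 1.0, 0.002], [1.0, -0.0, -0.001], [-0.001, 0.002, -1.0]]
contact_force: [-0.1, 0.5, -1.2]
grip_width: 0.0647
```

{"fn": "play_rows", "kwargs": {"series": [{"tx":0,"ty":0,"tz":-30,"ax":0,"ay":0,"az":0,"hand":0},{"tx":0,"ty":0,"tz":-40,"ax":0,"ay":0,"az":0,"hand":0},{"tx":0,"ty":0,"tz":-40,"ax":0,"ay":0,"az":0,"hand":0},{"tx":0,"ty":0,"tz":-34,"ax":0,"ay":0,"az":0,"hand":0},{"tx":30,"ty":-9,"tz":0,"ax":0,"ay":0,"az":0,"hand":0},{"tx":38,"ty":-11,"tz":0,"ax":0,"ay":0,"az":0,"hand":0},{"tx":40,"ty":-12,"tz":0,"ax":0,"ay":0,"az":0,"hand":0},{"tx":40,"ty":-12,"tz":0,"ax":0,"ay":0,"az":0,"hand":0},{"tx":40,"ty":-3,"tz":0,"ax":0,"ay":0,"az":0,"hand":0},{"tx":40,"ty":-3,"tz":0,"ax":0,"ay":0,"az":0,"hand":0},{"tx":40,"ty":-4,"tz":0,"ax":0,"ay":0,"az":0,"hand":0}]}}

```text
time: 4.25
tcp_pos: [0.3641, 0.1222, 0.2001]
tool_rot: [[0.0, 1.0, 0.002], [1.0, -0.0, 0.0], [0.0, 0.002, -1.0]]
contact_force: [0.8, 0.1, -0.6]
grip_width: 0.0649
```

{"fn": "play_rows", "kwargs": {"series": [{"tx":43,"ty":7,"tz":0,"ax":0,"ay":0,"az":0,"hand":0},{"tx":43,"ty":7,"tz":0,"ax":0,"ay":0,"az":0,"hand":0},{"tx":43,"ty":7,"tz":0,"ax":0,"ay":0,"az":0,"hand":0},{"tx":33,"ty":21,"tz":0,"ax":0,"ay":0,"az":0,"hand":0},{"tx":33,"ty":21,"tz":0,"ax":0,"ay":0,"az":0,"hand":0},{"tx":33,"ty":21,"tz":0,"ax":0,"ay":0,"az":0,"hand":0},{"tx":0,"ty":0,"tz":0,"ax":0,"ay":0,"az":0,"hand":0},{"tx":0,"ty":0,"tz":0,"ax":0,"ay":0,"az":0,"hand":0}]}}

```text
time: 5.05
tcp_pos: [0.4482, 0.3489, 0.1994]
tool_rot: [[-0.001, 1.0, -0.0], [1.0, 0.001, -0.0], [-0.0, -0.0, -1.0]]
contact_force: [0.1, -1.1, -1.0]
grip_width: 0.0646
```

```bash
python3 - <<'E'
from workcell import arm
from h import *
s=arm.state();print(s['joint_pos'],s['tcp_pos'],s['tool_rot'],s['grip_width'])
for n in('wrist','scene','top'):
  s=arm.state();c=arm.capture(n);W=c.get('world_from_camera')
  if n=='wrist':
    T=np.eye(4);T[:3,:3]=s['tool_rot'];T[:3,3]=s['tcp_pos'];W=T@c['mount'];cv2.imwrite('pics/w2.png',c['frame'])
  P=cloud(c,W);ok=c['depth']>0
  def fit(k,n2):
    q=P[k&ok];
    if len(q)<15: print(n,n2,len(q));return
    A=np.c_[2*q[:,:2],np.ones(len(q))];r=np.linalg.lstsq(A,(q[:,:2]**2).sum(1),rcond=None)[0]
    print(n,n2,len(q),r[:2].round(4),np.sqrt(r[2]+r[:2]@r[:2]).round(4),q.min(0).round(3),q.max(0).round(3))
  X=P[...,0];Y=P[...,1];Z=P[...,2];R=np.hypot(X-s['tcp_pos'][0],Y-s['tcp_pos'][1])
  hsv=cv2.cvtColor(c['frame'],cv2.COLOR_BGR2HSV);o=cv2.inRange(hsv,(5,150,100),(20,255,255))>0
  fit(o&(R<.06)&(Z>.14),'orange');fit(o&(R<.06)&(Z>.205),'orange rim')
  fit((np.hypot(X-.45,Y-.35)<.05)&(Z>.066)&(Z<.086)&~o,'grey')
E
```

```text
[ 5.39993174e-01  3.44427518e-01  1.61915772e+00 -1.25699395e-04
  1.17838514e+00  5.38814196e-01] [0.44820669 0.34894371 0.19938651] [[-1.22710722e-03  9.99999212e-01 -2.64258322e-04]
 [ 9.99999204e-01  1.22702957e-03 -2.93814302e-04]
 [-2.93489818e-04 -2.64618653e-04 -9.99999922e-01]] 0.06462814915429192
wrist orange 22136 [0.4481 0.3536] 0.0274 [0.414 0.32  0.15 ] [0.481 0.388 0.228]
wrist orange rim 10403 [0.4478 0.3547] 0.032 [0.414 0.32  0.205] [0.481 0.388 0.228]
wrist grey 631 [0.4515 0.3514] 0.0323 [0.418 0.339 0.066] [0.485 0.384 0.081]
scene orange 938 [0.4499 0.3543] 0.0287 [0.41  0.322 0.145] [0.482 0.39  0.25 ]
scene orange rim 404 [0.4472 0.3542] 0.0322 [0.41  0.322 0.205] [0.482 0.39  0.25 ]
scene grey 354 [0.4516 0.3519] 0.0327 [0.416 0.317 0.066] [0.489 0.388 0.082]
top orange 211 [0.4448 0.337 ] 0.02 [0.413 0.311 0.165] [0.475 0.358 0.337]
top orange rim 68 [0.4446 0.3434] 0.0275 [0.413 0.311 0.205] [0.475 0.347 0.337]
top grey 54 [0.4495 0.3498] 0.0324 [0.418 0.316 0.066] [0.481 0.366 0.085]
```

View pics/w2.png

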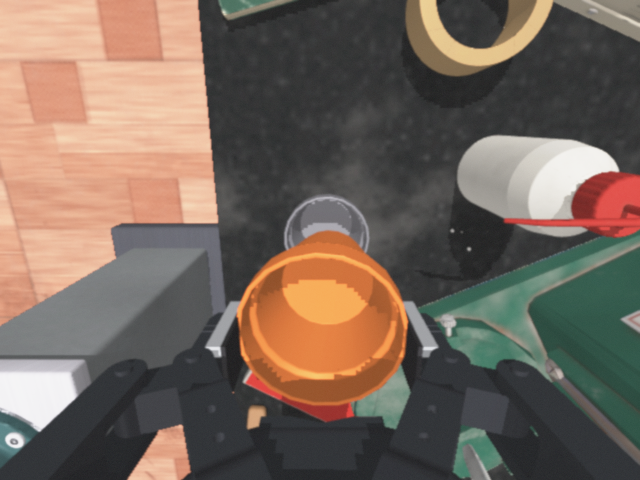

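The wrist view shows the orange cup held at (323,325), and the grey cup below it. I'll shift +3 mm in x and -3.5 mm in y, then lower it.

{"fn": "play_rows", "kwargs": {"series": [{"tx":-3.5,"ty":3,"tz":20,"ax":0,"ay":0,"az":0,"hand":0},{"tx":0,"ty":0,"tz":25,"ax":0,"ay":0,"az":0,"hand":0},{"tx":0,"ty":0,"tz":25,"ax":0,"ay":0,"az":0,"hand":0},{"tx":0,"ty":0,"tz":20,"ax":0,"ay":0,"az":0,"hand":0},{"tx":0,"ty":0,"tz":10,"ax":0,"ay":0,"az":0,"hand":0},{"tx":0,"ty":0,"tz":6,"ax":0,"ay":0,"az":0,"hand":0},{"tx":0,"ty":0,"tz":0,"ax":0,"ay":0,"az":0,"hand":0}]}}

```text
time: 5.9
tcp_pos: [0.4512, 0.3446, 0.0933]
tool_rot: [[0.001, 1.0, -0.001], [1.0, -0.001, -0.0], [-0.0, -0.001, -1.0]]
contact_force: [0.6, -0.2, -1.2]
grip_width: 0.0646
```

{"fn": "play_rows", "kwargs": {"series": [{"tx":0,"ty":0,"tz":2,"ax":0,"ay":0,"az":0,"hand":0},{"tx":0,"ty":0,"tz":2,"ax":0,"ay":0,"az":0,"hand":0},{"tx":0,"ty":0,"tz":2,"ax":0,"ay":0,"az":0,"hand":0},{"tx":0,"ty":0,"tz":0,"ax":0,"ay":0,"az":0,"hand":0}]}}

```text
time: 6.3
tcp_pos: [0.4514, 0.3451, 0.0874]
tool_rot: [[0.0, 1.0, -0.0], [1.0, -0.0, 0.0], [0.0, -0.0, -1.0]]
contact_force: [-0.5, -0.5, -0.4]
grip_width: 0.0645
```

Still no contact force, so I'll go down a little more, open and back off upward.

{"fn": "play_rows", "kwargs": {"series": [{"tx":0,"ty":0,"tz":1.5,"ax":0,"ay":0,"az":0,"hand":0},{"tx":0,"ty":0,"tz":0,"ax":0,"ay":0,"az":0,"hand":1},{"tx":0,"ty":0,"tz":0,"ax":0,"ay":0,"az":0,"hand":1},{"tx":0,"ty":0,"tz":0,"ax":0,"ay":0,"az":0,"hand":1},{"tx":0,"ty":0,"tz":-30,"ax":0,"ay":0,"az":0,"hand":1},{"tx":0,"ty":0,"tz":-40,"ax":0,"ay":0,"az":0,"hand":1},{"tx":0,"ty":0,"tz":-40,"ax":0,"ay":0,"az":0,"hand":1},{"tx":0,"ty":0,"tz":0,"ax":0,"ay":0,"az":0,"hand":1}]}}

```text
time: 7.1
tcp_pos: [0.4551, 0.3472, 0.2017]
tool_rot: [[-0.0, 1.0, 0.009], [1.0, -0.0, 0.006], [0.006, 0.009, -1.0]]
contact_force: [1.0, 0.5, -0.3]
grip_width: 0.0852
```

```bash
cat > cups.py <<'E'
from workcell import arm
from h import *
for n in('wrist','scene'):
  s=arm.state();c=arm.capture(n);W=c.get('world_from_camera')
  if n=='wrist':
    T=np.eye(4);T[:3,:3]=s['tool_rot'];T[:3,3]=s['tcp_pos'];W=T@c['mount']
  P=cloud(c,W);ok=c['depth']>0;X=P[...,0];Y=P[...,1];Z=P[...,2]
  for nm,lo,hi in(('orange rim',.1,.125),('grey rim',.066,.083)):
    q=P[ok&(np.hypot(X-.451,Y-.35)<.05)&(Z>lo)&(Z<hi)]
    if len(q)<15: print(n,nm,len(q));continue
    A=np.c_[2*q[:,:2],np.ones(len(q))];r=np.linalg.lstsq(A,(q[:,:2]**2).sum(1),rcond=None)[0]
    print(n,nm,len(q),r[:2].round(4),np.sqrt(r[2]+r[:2]@r[:2]).round(4),np.percentile(q,99,0).round(3))
E
python3 cups.py; python3 -c "
from workcell import arm
s=arm.state();print(s['joint_pos'],s['tcp_pos'])"
```

```text
wrist orange rim 1366 [0.4532 0.3506] 0.0325 [0.486 0.384 0.11 ]
wrist grey rim 1345 [0.4525 0.3537] 0.0291 [0.48  0.384 0.083]
scene orange rim 268 [0.453  0.3511] 0.0329 [0.487 0.386 0.112]
scene grey rim 262 [0.4511 0.3524] 0.0313 [0.481 0.386 0.083]
[5.30975065e-01 3.46504287e-01 1.62228983e+00 5.74093343e-05
 1.16970940e+00 5.31090580e-01] [0.452232   0.34548726 0.1970993 ]
```

The cup is nested: its rim is at z = 0.110 and the axes are within about 2 mm. Next I'll fit the arm kinematics to plan the tilted placing.

```bash
python3 - <<'E'
import numpy as np
D=[(.359,1.51,.1822,-.57095,.23044),(.12798,1.83312,.42006,-.13639,.23117),(.34443,1.61916,.44821,.34894,.19939),(.3465,1.62229,.45223,.34549,.1971)]
A=[];b=[]
for q2,q3,x,y,z in D:
    r=np.sqrt(x*x+y*y-.069**2)
    A+= [[1,np.sin(q2),np.sin(q2+q3),0],[0,np.cos(q2),np.cos(q2+q3),1]];b+=[r,z]
A=np.array(A);b=np.array(b);s=np.linalg.lstsq(A,b,rcond=None);print(s[0],A@s[0]-b,s[3])
for a1 in(0,.05):
  s=np.linalg.lstsq(A[:,1:],b-A[:,0]*a1,rcond=None);print(a1,s[0],A[:,1:]@s[0]+A[:,0]*a1-b)
E
```

```text
[-0.03240155  0.62821253  0.41958538 -0.23229794] [-5.95082604e-03  2.14947111e-03 -4.16641162e-04 -3.24426125e-05
  3.53434114e-03 -9.76583550e-04  2.83312605e-03 -1.14044495e-03] [2.87890874 2.77306569 0.13625491 0.05852981]
0 [ 0.6266439   0.38535892 -0.24316485] [-0.0068163  -0.00013022  0.00013229  0.00056695  0.00378634 -0.00021911
  0.00315062 -0.00021763]
0.05 [ 0.62422328  0.33254284 -0.25993398] [-0.00815184 -0.00364808  0.00097938  0.00149191  0.00417521  0.00094977
  0.00364056  0.0012064 ]
```

{"fn": "play_rows", "kwargs": {"series": [{"tx":-25,"ty":-21,"tz":-18,"ax":0,"ay":0,"az":0,"hand":1},{"tx":-33,"ty":-21,"tz":-18,"ax":0,"ay":0,"az":0,"hand":1},{"tx":-33,"ty":-21,"tz":-18,"ax":0,"ay":0,"az":0,"hand":1},{"tx":-45,"ty":-7,"tz":0,"ax":0,"ay":0,"az":0,"hand":1},{"tx":-45,"ty":0,"tz":0,"ax":0,"ay":0,"az":0,"hand":1},{"tx":-25,"ty":0,"tz":0,"ax":0,"ay":0,"az":0,"hand":1},{"tx":0,"ty":0,"tz":0,"ax":0,"ay":0,"az":0,"hand":1},{"tx":0,"ty":0,"tz":0,"ax":0,"ay":0,"az":0,"hand":1}]}}

```text
time: 8.0
tcp_pos: [0.3808, 0.1388, 0.2489]
tool_rot: [[0.002, 1.0, -0.002], [1.0, -0.002, 0.0], [0.0, -0.002, -1.0]]
contact_force: [1.3, 0.8, 0.5]
grip_width: 0.085
```

```bash
cat >> h.py <<'E'
def wrist():
    from workcell import arm
    s=arm.state();c=arm.capture('wrist');T=np.eye(4);T[:3,:3]=s['tool_rot'];T[:3,3]=s['tcp_pos']
    return s,c,T@c['mount']
def panel(c,W,lo,hi,xy,rad=.12,z=.014):
    "coated face: rectangle on the plane z near xy"
    m=cv2.inRange(cv2.cvtColor(c['frame'],cv2.COLOR_BGR2HSV),lo,hi)>0
    v,u=np.nonzero(m);p=cast(c,np.c_[u,v],z,W)[:,:2];k=np.hypot(*(p-xy).T)<rad
    m2=np.zeros_like(m);m2[v[k],u[k]]=1;m2=blob(m2);v,u=np.nonzero(m2)
    r=cv2.minAreaRect((cast(c,np.c_[u,v],z,W)[:,:2]*1000).astype(np.float32));return r,cv2.boxPoints(r),m2
E
python3 - <<'E'
from h import *
s,c,W=wrist();cv2.imwrite('pics/w3.png',c['frame']);print(s['tcp_pos'],s['joint_pos'])
r,b,m=panel(c,W,(0,150,80),(6,255,255),(.43,.145))
print(r,b.round(1).tolist());P=cloud(c,W);print(np.percentile(P[m&(c['depth']>0)][:,2],[5,50,95]))
Q=P[c['depth']>0]
for x in np.arange(.56,.36,-.02):
  print(f'{x:.2f}',' '.join('%3d'%(1000*np.median(t)) if len(t:=Q[(abs(Q[:,0]-x)<.01)&(abs(Q[:,1]-y)<.01),2]) else ' --' for y in np.arange(.26,.03,-.02)))
E
```

```text
[0.3808207  0.13884314 0.24890297] [1.78201310e-01 5.23815798e-02 1.87134975e+00 6.86616271e-04
 1.21970190e+00 1.80095771e-01]
((431.8086242675781, 146.02655029296875), (50.1891975402832, 135.6481170654297), 59.27058792114258) [[360.70001220703125, 159.10000610351562], [477.29998779296875, 89.80000305175781], [502.8999938964844, 132.89999389648438], [386.29998779296875, 202.3000030517578]]
[0.01227802 0.01352682 0.01480947]
0.56   0  38  36 111 146  34  32  32  33  34  36  35
0.54  -1   7  37 110 107  32  32  33  34  36  37  -1
0.52  -1  -1  18  37  34  33  33  34  36  37  19  -1
0.50  -1  -1  -1  17  35  36  36  36  38  38  -1  -1
0.48  -1  -1  -1  -1   0  13  16  14  13  12  -1  -1
0.46  -1  -1  -1  -1  -1 316  13  13  12  -1  -1  -1
0.44  -1  -1  -1  -1   0 324 315  14   0  -1  -1  -1
0.42  -1   0  -1  -1  13 318 287  13   0  -1  -1   0
0.40   0   0  -1   0  13 335 323  -1   0   0  -1  -1
0.38   0   0   0   0  13 331 325   0   9   9   9   0
0.36   0  -1  -1   0   0 335 322   0  11  11  11  11
```

View pics/w3.png

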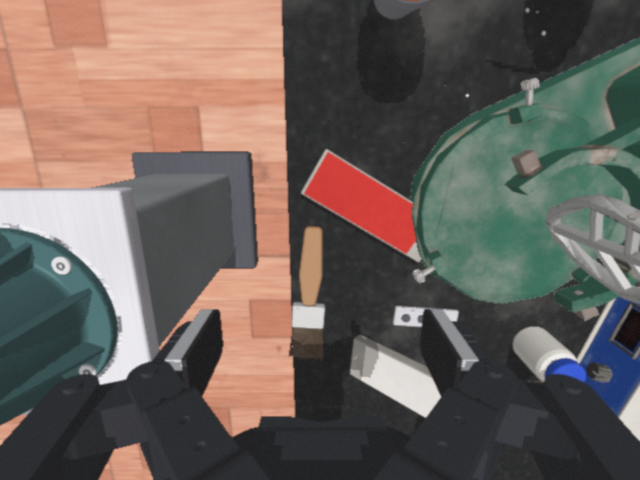

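The wrist view shows the red panel from (303,190) to (415,255). Its far end runs under or against the green mixer disc, which is at about z = 0.037, so I'll slide the panel out toward the robot before lifting it. I'll do blue first.

{"fn": "play_rows", "kwargs": {"series": [{"tx":-40,"ty":4,"tz":0,"ax":0,"ay":0,"az":0,"hand":1},{"tx":-48,"ty":5,"tz":0,"ax":0,"ay":0,"az":0,"hand":1},{"tx":-48,"ty":5,"tz":0,"ax":0,"ay":0,"az":0,"hand":1},{"tx":-48,"ty":5,"tz":0,"ax":0,"ay":0,"az":0,"hand":1},{"tx":-48,"ty":5,"tz":0,"ax":0,"ay":0,"az":0,"hand":1},{"tx":-48,"ty":7,"tz":0,"ax":0,"ay":0,"az":0,"hand":1},{"tx":-48,"ty":7,"tz":0,"ax":0,"ay":0,"az":0,"hand":1},{"tx":-48,"ty":7,"tz":0,"ax":0,"ay":0,"az":0,"hand":1},{"tx":-48,"ty":7,"tz":0,"ax":0,"ay":0,"az":0,"hand":1},{"tx":-30,"ty":5,"tz":0,"ax":0,"ay":0,"az":0,"hand":1},{"tx":0,"ty":0,"tz":0,"ax":0,"ay":0,"az":0,"hand":1},{"tx":0,"ty":0,"tz":0,"ax":0,"ay":0,"az":0,"hand":1}]}}

```text
time: 9.25
tcp_pos: [0.439, -0.3142, 0.2487]
tool_rot: [[-0.0, 1.0, -0.001], [1.0, 0.0, 0.002], [0.002, -0.001, -1.0]]
contact_force: [0.1, 0.2, -0.2]
grip_width: 0.0849
```

```bash
cat >> h.py <<'E'
from scipy.spatial.transform import Rotation as Ro
def Rtool(yaw,tilt):
    "tool x along yaw (deg); tilt>0: tips point forward along x, body back (deg)"
    e=np.array([np.cos(np.radians(yaw)),np.sin(np.radians(yaw)),0]);t=np.radians(tilt)
    z=np.sin(t)*e-np.cos(t)*np.array([0,0,1]);y=np.cross([0,0,-1],e);return np.c_[np.cross(y,z),y,z]
def go(p,R,s=None):
    "rotation vector (deg, tool axes now), then shift (mm) in the new tool axes"
    from workcell import arm
    s=s or arm.state();R0=np.array(s['tool_rot'])
    rv=Ro.from_matrix(R0.T@R).as_rotvec(degrees=True);sh=R.T@(np.array(p)-s['tcp_pos'])*1000
    print('rot',rv.round(2),np.linalg.norm(rv).round(1),'shift',sh.round(1),np.linalg.norm(sh).round(1))
E
python3 - <<'E'
from h import *
s,c,W=wrist();print(s['tcp_pos'])
r,b,m=panel(c,W,(100,90,60),(125,255,255),(.445,-.385))
print(r,b.round(1).tolist());P=cloud(c,W);print(np.percentile(P[m&(c['depth']>0)][:,2],[5,50,95]))
b=b/1000;cen=np.array(r[0])/1000
# long axis, towards left end (+y)
e=[b[1]-b[0],b[2]-b[1]];e=max(e,key=np.linalg.norm);L=np.linalg.norm(e);e=e/L*np.sign(e[1])
left=cen+e*L/2;yaw=np.degrees(np.arctan2(e[1],e[0]));g=left-e*.065
print('yaw',yaw,'L',L,'left',left,'grip',g)
# bare end extents: points z .010-.018 near panel
Q=P[c['depth']>0];q=Q[(Q[:,2]>.009)&(Q[:,2]<.019)];d=(q[:,:2]-left);k=abs(d@[-e[1],e[0]])<.024
print('s range',np.percentile(d[k]@e,[1,5,50,95,99]))
for z in (.10,.012): 
  go((*g,z),Rtool(yaw,-25),s)
cv2.imwrite('pics/w4.png',c['frame'])
E
```

```text
[ 0.43897017 -0.31420471  0.24869515]
((449.7488098144531, -383.90252685546875), (136.5790252685547, 51.14841842651367), 77.49755096435547) [[410.0, -445.0], [459.8999938964844, -456.1000061035156], [489.5, -322.79998779296875], [439.6000061035156, -311.70001220703125]]
[0.01239812 0.01359077 0.01486711]
yaw 77.49754 L 0.136579 left [ 0.46453222 -0.31723239] grip [ 0.45046093 -0.38069103]
s range [-0.27656454 -0.15334855 -0.07061669 -0.00111823  0.01688021]
rot [  2.65 -25.01  12.33] 28.0 shift [  6.3  25.6 161.1] 163.3
rot [  2.65 -25.01  12.33] 28.0 shift [ 43.5  25.6 240.9] 246.1
```

View pics/w4.png

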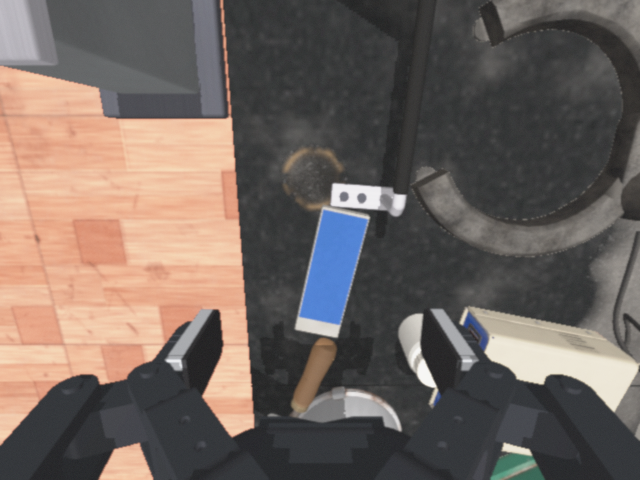

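The wrist view shows the blue panel from (345,207) to (318,335), with its bare end at the bottom; the white bottle is at (418,345). I'll grasp blue with a 25° lean.

{"fn": "play_rows", "kwargs": {"series": [{"tx":0,"ty":0,"tz":0,"ax":0.66,"ay":-6.25,"az":3.08,"hand":1},{"tx":0,"ty":0,"tz":0,"ax":0.66,"ay":-6.25,"az":3.08,"hand":1},{"tx":0,"ty":0,"tz":0,"ax":0.66,"ay":-6.25,"az":3.08,"hand":1},{"tx":0,"ty":0,"tz":0,"ax":0.66,"ay":-6.25,"az":3.08,"hand":1},{"tx":1.6,"ty":6.4,"tz":40,"ax":0,"ay":0,"az":0,"hand":1},{"tx":1.6,"ty":6.4,"tz":40,"ax":0,"ay":0,"az":0,"hand":1},{"tx":1.6,"ty":6.4,"tz":40,"ax":0,"ay":0,"az":0,"hand":1},{"tx":1.5,"ty":6.4,"tz":41,"ax":0,"ay":0,"az":0,"hand":1},{"tx":0,"ty":0,"tz":0,"ax":0,"ay":0,"az":0,"hand":1},{"tx":0,"ty":0,"tz":0,"ax":0,"ay":0,"az":0,"hand":1}]}}

```text
time: 10.3
tcp_pos: [0.4496, -0.38, 0.101]
tool_rot: [[0.195, 0.976, -0.092], [0.885, -0.216, -0.413], [-0.423, -0.001, -0.906]]
contact_force: [-0.1, 0.2, 0.4]
grip_width: 0.0855
```

```bash
python3 - <<'E'
from h import *
s,c,W=wrist();print(s['tcp_pos'],s['joint_pos'])
r,b,m=panel(c,W,(100,90,60),(125,255,255),(.445,-.385));print(r,b.round(1).tolist())
g=(.4505,-.381)
go((*g,.002),Rtool(77.5,-25),s)
E
```

```text
[ 0.44958655 -0.379956    0.10096374] [-0.56644168  0.47455584  1.82079829 -0.59878206  0.78344669  0.06828749]
((450.2624206542969, -383.30157470703125), (135.95074462890625, 51.10454177856445), 77.49134826660156) [[410.6000061035156, -444.1000061035156], [460.5, -455.20001220703125], [489.8999938964844, -322.5], [440.0, -311.3999938964844]]
rot [-0.02  0.03  0.06] 0.1 shift [41.1  1.1 90. ] 99.0
```

{"fn": "play_rows", "kwargs": {"series": [{"tx":18.5,"ty":1,"tz":40,"ax":0,"ay":0,"az":0,"hand":1},{"tx":14,"ty":0,"tz":30,"ax":0,"ay":0,"az":0,"hand":1},{"tx":5.8,"ty":0,"tz":12.5,"ax":0,"ay":0,"az":0,"hand":1},{"tx":3.2,"ty":0,"tz":7,"ax":0,"ay":0,"az":0,"hand":1},{"tx":0,"ty":0,"tz":0,"ax":0,"ay":0,"az":0,"hand":1},{"tx":0,"ty":0,"tz":0,"ax":0,"ay":0,"az":0,"hand":0},{"tx":0,"ty":0,"tz":0,"ax":0,"ay":0,"az":0,"hand":0},{"tx":0,"ty":0,"tz":0,"ax":0,"ay":0,"az":0,"hand":0},{"tx":0,"ty":0,"tz":0,"ax":0,"ay":0,"az":0,"hand":0},{"tx":0,"ty":0,"tz":0,"ax":0,"ay":0,"az":0,"hand":0}]}}

```text
time: 11.35
tcp_pos: [0.4521, -0.3826, 0.0047]
tool_rot: [[0.198, 0.976, -0.088], [0.883, -0.216, -0.416], [-0.425, 0.004, -0.905]]
contact_force: [-0.1, 4.2, 9.0]
grip_width: 0.0532
```

Grasped at 53 mm, with a light table touch. I'll lift it and plan the placing.

{"fn": "play_rows", "kwargs": {"series": [{"tx":-8.5,"ty":0,"tz":-18,"ax":0,"ay":0,"az":0,"hand":0},{"tx":-17,"ty":0,"tz":-36,"ax":0,"ay":0,"az":0,"hand":0},{"tx":-17,"ty":0,"tz":-36,"ax":0,"ay":0,"az":0,"hand":0},{"tx":-17,"ty":0,"tz":-36,"ax":0,"ay":0,"az":0,"hand":0},{"tx":-17,"ty":0,"tz":-36,"ax":0,"ay":0,"az":0,"hand":0},{"tx":0,"ty":0,"tz":0,"ax":0,"ay":0,"az":0,"hand":0}]}}

```text
time: 11.95
tcp_pos: [0.4539, -0.3848, 0.1886]
tool_rot: [[0.2, 0.976, -0.081], [0.881, -0.216, -0.42], [-0.428, 0.012, -0.904]]
contact_force: [1.5, -0.7, -1.8]
grip_width: 0.0532
```

```bash
python3 - <<'E'
from h import *
s,c,W=wrist();print(s['tcp_pos'],s['grip_width'])
# panel tilt in the grip, from depth on the blue coat
m=mask(c,(100,90,50),(125,255,255));P=cloud(c,W)[m&(c['depth']>0)]
q=P-np.median(P,0);n=np.linalg.svd(q[np.linalg.norm(q,axis=1)<.1],full_matrices=0)[2][2];n*=np.sign(n[2])
print('normal',n.round(3),'median',np.median(P,0).round(3),'normal in tool',(np.array(s['tool_rot']).T@n).round(3))
cv2.imwrite('pics/w5.png',c['frame'])
for z in(.20,.0676): go((.4792,-.2365,z),Rtool(-4.15,15),s)
E
```

```text
[ 0.45387511 -0.38475754  0.18862471] 0.05317982687144395
normal [-0.007  0.     1.   ] median [ 0.457 -0.357  0.198] normal in tool [-0.429  0.006 -0.903]
rot [ 8.07 32.65 82.69] 89.3 shift [  17.  -149.7   -7.2] 150.8
rot [ 8.07 32.65 82.69] 89.3 shift [ -17.3 -149.7  120.7] 193.1
```

{"fn": "play_rows", "kwargs": {"series": [{"tx":0,"ty":0,"tz":0,"ax":0.734,"ay":2.968,"az":7.517,"hand":0},{"tx":0,"ty":0,"tz":0,"ax":0.734,"ay":2.968,"az":7.517,"hand":0},{"tx":0,"ty":0,"tz":0,"ax":0.734,"ay":2.968,"az":7.517,"hand":0},{"tx":0,"ty":0,"tz":0,"ax":0.734,"ay":2.968,"az":7.517,"hand":0},{"tx":0,"ty":0,"tz":0,"ax":0.734,"ay":2.968,"az":7.517,"hand":0},{"tx":0,"ty":0,"tz":0,"ax":0.734,"ay":2.968,"az":7.517,"hand":0},{"tx":0,"ty":0,"tz":0,"ax":0.734,"ay":2.968,"az":7.517,"hand":0},{"tx":0,"ty":0,"tz":0,"ax":0.734,"ay":2.968,"az":7.517,"hand":0},{"tx":0,"ty":0,"tz":0,"ax":0.734,"ay":2.968,"az":7.517,"hand":0},{"tx":0,"ty":0,"tz":0,"ax":0.734,"ay":2.968,"az":7.517,"hand":0},{"tx":0,"ty":0,"tz":0,"ax":0.734,"ay":2.968,"az":7.517,"hand":0}]}}

```text
time: 13.1
tcp_pos: [0.4496, -0.3819, 0.1801]
tool_rot: [[0.965, -0.079, 0.248], [-0.079, -0.997, -0.01], [0.248, -0.01, -0.969]]
contact_force: [0.3, 0.5, -2.8]
grip_width: 0.0531
```

{"fn": "play_rows", "kwargs": {"series": [{"tx":4,"ty":-37.4,"tz":-2,"ax":0,"ay":0,"az":0,"hand":0},{"tx":4,"ty":-37.4,"tz":-2,"ax":0,"ay":0,"az":0,"hand":0},{"tx":4,"ty":-37.4,"tz":-2,"ax":0,"ay":0,"az":0,"hand":0},{"tx":4,"ty":-37.4,"tz":-2,"ax":0,"ay":0,"az":0,"hand":0},{"tx":0,"ty":0,"tz":0,"ax":0,"ay":0,"az":0,"hand":0},{"tx":0,"ty":0,"tz":0,"ax":0,"ay":0,"az":0,"hand":0}]}}

```text
time: 13.7
tcp_pos: [0.4741, -0.2331, 0.1932]
tool_rot: [[0.966, -0.071, 0.247], [-0.071, -0.997, -0.011], [0.247, -0.007, -0.969]]
contact_force: [-0.4, 0.3, -2.2]
grip_width: 0.0527
```

```bash
python3 - <<'E'
from h import *
s,c,W=wrist();print(s['tcp_pos'],s['grip_width'],s['joint_pos'])
cv2.imwrite('pics/w6.png',c['frame'])
m=mask(c,(100,90,50),(125,255,255));P=cloud(c,W);q=P[m&(c['depth']>0)];q=q-np.median(q,0)
n=np.linalg.svd(q[np.linalg.norm(q,axis=1)<.1],full_matrices=0)[2][2];n*=np.sign(n[2]);print('normal',n.round(3),np.degrees(np.arccos(n[2])))
Q=P[c['depth']>0]
k=(Q[:,2]>.06)&(Q[:,2]<.095)&(abs(Q[:,0]-.51)<.04)&(Q[:,1]<-.1)&(Q[:,1]>-.29)
print('bar',k.sum(),np.polyfit(Q[k][:,1],Q[k][:,0],1))
for z in(.10,.0676): go((.4792,-.2365,z),Rtool(-4.15,15),s)
E
```

```text
[ 0.47412759 -0.23311103  0.19319451] 0.0526739898995892 [-0.69509431  0.19517183  1.89197297  0.19790574  0.86413364  0.83327661]
normal [-0.635  0.036  0.772] 39.50130210673491
bar 1559 [0.08031644 0.5320052 ]
rot [-0.39  0.71 -0.02] 0.8 shift [-19.    3.   91.4] 93.4
rot [-0.39  0.71 -0.02] 0.8 shift [-27.4   3.  122.7] 125.7
```

View pics/w6.png

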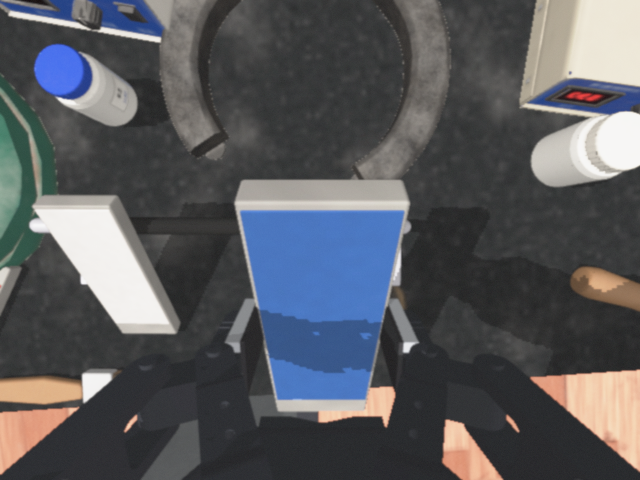

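The wrist view shows blue held and tilted 39.5° above the bar at (240–400,185–410), with white well to the left. I'll lower it.

{"fn": "play_rows", "kwargs": {"series": [{"tx":0,"ty":0,"tz":0,"ax":-0.4,"ay":0.7,"az":0,"hand":0},{"tx":-7,"ty":1,"tz":32,"ax":0,"ay":0,"az":0,"hand":0},{"tx":-7,"ty":1,"tz":32,"ax":0,"ay":0,"az":0,"hand":0},{"tx":-7,"ty":1,"tz":30,"ax":0,"ay":0,"az":0,"hand":0},{"tx":-4,"ty":0,"tz":18,"ax":0,"ay":0,"az":0,"hand":0},{"tx":-2.4,"ty":0,"tz":10.7,"ax":0,"ay":0,"az":0,"hand":0},{"tx":0,"ty":0,"tz":0,"ax":0,"ay":0,"az":0,"hand":0}]}}

```text
time: 14.45
tcp_pos: [0.4794, -0.2383, 0.0673]
tool_rot: [[0.963, -0.076, 0.258], [-0.073, -0.997, -0.019], [0.259, -0.001, -0.966]]
contact_force: [0.5, -0.1, -2.2]
grip_width: 0.0534
```

{"fn": "play_rows", "kwargs": {"series": [{"tx":-0.5,"ty":0,"tz":2,"ax":0,"ay":0,"az":0,"hand":0},{"tx":-0.5,"ty":0,"tz":1.9,"ax":0,"ay":0,"az":0,"hand":0},{"tx":0,"ty":0,"tz":0,"ax":0,"ay":0,"az":0,"hand":0}]}}

```text
time: 14.75
tcp_pos: [0.4809, -0.2385, 0.0656]
tool_rot: [[0.962, -0.075, 0.261], [-0.072, -0.997, -0.021], [0.262, 0.002, -0.965]]
contact_force: [0.7, 0.4, -3.1]
grip_width: 0.053
```

{"fn": "play_rows", "kwargs": {"series": [{"tx":-0.4,"ty":0,"tz":1.5,"ax":0,"ay":0,"az":0,"hand":0},{"tx":-0.3,"ty":0,"tz":1.2,"ax":0,"ay":0,"az":0,"hand":0},{"tx":0,"ty":0,"tz":0,"ax":0,"ay":0,"az":0,"hand":0},{"tx":0,"ty":0,"tz":0,"ax":0,"ay":0,"az":0,"hand":0}]}}

```text
time: 15.15
tcp_pos: [0.4806, -0.2382, 0.0622]
tool_rot: [[0.963, -0.075, 0.26], [-0.072, -0.997, -0.021], [0.261, 0.001, -0.965]]
contact_force: [-0.3, -0.1, -1.6]
grip_width: 0.053
```

{"fn": "play_rows", "kwargs": {"series": [{"tx":0,"ty":0,"tz":0,"ax":0,"ay":0,"az":0,"hand":0.72},{"tx":0,"ty":0,"tz":0,"ax":0,"ay":0,"az":0,"hand":0.78},{"tx":0,"ty":0,"tz":0,"ax":0,"ay":0,"az":0,"hand":0.8},{"tx":0,"ty":0,"tz":0,"ax":0,"ay":0,"az":0,"hand":0.8},{"tx":-4,"ty":0,"tz":-9,"ax":0,"ay":0,"az":0,"hand":0.8},{"tx":-8,"ty":0,"tz":-18,"ax":0,"ay":0,"az":0,"hand":0.8},{"tx":-8,"ty":0,"tz":-36,"ax":0,"ay":0,"az":0,"hand":0.8},{"tx":0,"ty":0,"tz":-40,"ax":0,"ay":0,"az":0,"hand":0.8},{"tx":8,"ty":0,"tz":-40,"ax":0,"ay":0,"az":0,"hand":0.8},{"tx":0,"ty":0,"tz":0,"ax":0,"ay":0,"az":0,"hand":1}]}}

```text
time: 16.15
tcp_pos: [0.4336, -0.2368, 0.2027]
tool_rot: [[0.961, -0.075, 0.267], [-0.07, -0.997, -0.028], [0.269, 0.008, -0.963]]
contact_force: [0.3, -0.5, -0.1]
grip_width: 0.0808
```

```bash
cat > chk.py <<'E'
import sys
from h import *
from workcell import arm
m0=np.array([.517,-.151]);ex=np.array([.9974,-.0723]);ey=np.array([.0723,.9974])
s,c,W=wrist();print(s['time'],s['tcp_pos'],s['joint_pos'])
cv2.imwrite(sys.argv[1],c['frame'])
c2=arm.capture('top')
for n,lo,hi,xy in(('blue',(100,90,50),(125,255,255),(.48,-.235)),('red',(0,150,80),(6,255,255),(.48,-.15)),('white',(0,0,120),(180,50,255),(.48,-.06))):
  for cn,cc,w in(('wrist',c,W),('top',c2,c2['world_from_camera'])):
    P=cloud(cc,w);mk=(cv2.inRange(cv2.cvtColor(cc['frame'],cv2.COLOR_BGR2HSV),lo,hi)>0)&(cc['depth']>0)&(np.hypot(P[...,0]-xy[0],P[...,1]-xy[1])<.09)&(P[...,2]<.16)&(P[...,2]>.012)
    if mk.sum()<60: print(cn,n,mk.sum());continue
    q=P[blob(mk)]
    N=np.linalg.svd(q-q.mean(0),full_matrices=0)[2][2];N*=np.sign(N[2])
    r=np.c_[(q[:,:2]-m0)@ex,(q[:,:2]-m0)@ey,q[:,2]];lo_,hi_=np.percentile(r,[1,99],0)
    print(cn,n,len(q),'tilt',np.degrees(np.arccos(N[2])).round(1),'yaw off',np.degrees(np.arctan2(-N[:2]@ey,-N[:2]@ex)).round(1),'rail min',lo_.round(3),'max',hi_.round(3))
E
python3 chk.py pics/w7.png
```

```text
16.15 [ 0.43359228 -0.23680357  0.20274824] [-0.76746862  0.12379546  1.96193073  0.22191236  0.85188884  0.74821681]
wrist blue 7755 tilt 39.9 yaw off -0.2 rail min [-0.089 -0.114  0.025] max [ 0.013 -0.064  0.111]
top blue 557 tilt 40.2 yaw off 2.8 rail min [-0.07  -0.116  0.04 ] max [ 0.009 -0.064  0.111]
wrist red 0
top red 0
wrist white 10884 tilt 39.2 yaw off -4.4 rail min [-0.101  0.062  0.014] max [0.023 0.142 0.112]
top white 859 tilt 39.8 yaw off 0.1 rail min [-0.104  0.064  0.013] max [0.017 0.118 0.114]
```

View pics/w7.png

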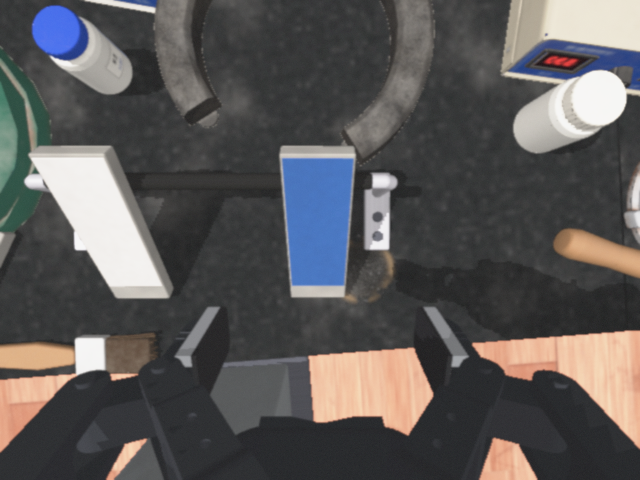

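Wrist view: blue leans at (283–353,148–297) at 40°, square, at rail y = -0.089, and white is untouched. Now I'll check the reach for red.

```bash
python3 - <<'E'
from h import *
from scipy.optimize import least_squares
dn=(0,0,-1)
D=[((.1822,-.57095,.23044),dn,.359,1.51),((.42006,-.13639,.23117),(.001,.002,-1),.12798,1.83312),((.44821,.34894,.19939),dn,.34443,1.61916),((.3808,.1388,.2489),(-.002,0,-1),.05238,1.87135),
((.4496,-.380,.101),(-.092,-.413,-.906),.47456,1.8208),((.4741,-.2331,.1932),(.247,-.011,-.969),.19517,1.89197),((.4336,-.2368,.2027),(.267,-.028,-.963),.1238,1.96193)]
def res(p):
    L2,L3,H,d,o=p;e=[]
    for t,z,q2,q3 in D:
        w=np.array(t)-d*np.array(z);r=np.sqrt(max(w[0]**2+w[1]**2-o*o,1e-6))
        e+=[r-L2*np.sin(q2)-L3*np.sin(q2+q3),w[2]-H-L2*np.cos(q2)-L3*np.cos(q2+q3)]
    return e
f=least_squares(res,(.62,.385,.15,.4,.069));print(f.x.round(4),np.abs(f.fun).max())
L2,L3,H,d,o=f.x
def q3(t,yaw,tilt):
    w=np.array(t)-d*Rtool(yaw,tilt)[:,2];D2=w[0]**2+w[1]**2-o*o+(w[2]-H)**2
    return np.arccos((D2-L2**2-L3**2)/(2*L2*L3)).round(3)
for b in(10,15,20,25):
  print(b,'pick',[q3((.4294,.1475,z),149.3,-b) for z in(.002,.15)],'place',[q3((.48,-.149,z),-4.15,40-b) for z in(.06,.2)])
E
```

```text
[0.5554 0.4054 0.1327 0.2958 0.    ] 0.016626367843471157
10 pick [np.float64(2.209), np.float64(2.028)] place [np.float64(2.329), np.float64(2.129)]
15 pick [np.float64(2.247), np.float64(2.066)] place [np.float64(2.267), np.float64(2.067)]
20 pick [np.float64(2.283), np.float64(2.104)] place [np.float64(2.205), np.float64(2.006)]
25 pick [np.float64(2.317), np.float64(2.141)] place [np.float64(2.143), np.float64(1.945)]
```

```bash
python3 - <<'E'
from h import *
from workcell import arm
s=arm.state()
L2,L3,H,d=.5554,.4054,.1327,.2958
def q3(t,yaw,tilt):
    w=np.array(t)-d*Rtool(yaw,tilt)[:,2];return np.arccos((w@w-2*H*w[2]+H*H-L2**2-L3**2)/(2*L2*L3)).round(3)
e=np.array([-.860,.511]);g=np.array([.4294,.1475])
for b in(10,13,15):print(b,[q3((*(g+e*k),.006),149.3,-b) for k in(0,.03,.05)],q3((.48,-.149,.06),-4.15,40-b))
R=np.array(s['tool_rot'])
print('shift now axes',R.T@(np.array([.40,-.02,.25])-s['tcp_pos'])*1000)
s2=dict(s);s2['tcp_pos']=np.array([.40,-.02,.25])
go((.4294,.1475,.10),Rtool(149.3,-13),s2)
E
```

```text
10 [np.float64(2.206), np.float64(2.244), np.float64(2.267)] 2.328
13 [np.float64(2.228), np.float64(2.265), np.float64(2.287)] 2.292
15 [np.float64(2.243), np.float64(2.278), np.float64(2.299)] 2.267
shift now axes [ -32.3681868  -211.66633612  -63.03733457]
rot [   3.1    -8.59 -154.09] 154.4 shift [ 92.4 159.  132.6] 226.8
```

{"fn": "play_rows", "kwargs": {"series": [{"tx":-6.5,"ty":-40,"tz":-12.6,"ax":0,"ay":0,"az":0,"hand":1},{"tx":-6.5,"ty":-43,"tz":-12.6,"ax":0,"ay":0,"az":0,"hand":1},{"tx":-6.5,"ty":-43,"tz":-12.6,"ax":0,"ay":0,"az":0,"hand":1},{"tx":-6.5,"ty":-43,"tz":-12.6,"ax":0,"ay":0,"az":0,"hand":1},{"tx":-6.5,"ty":-43,"tz":-12.6,"ax":0,"ay":0,"az":0,"hand":1},{"tx":0,"ty":0,"tz":0,"ax":0,"ay":0,"az":0,"hand":1}]}}

```text
time: 16.85
tcp_pos: [0.3975, -0.0139, 0.2482]
tool_rot: [[0.964, -0.067, 0.258], [-0.065, -0.998, -0.016], [0.258, -0.001, -0.966]]
contact_force: [-0.3, -1.3, -0.3]
grip_width: 0.0852
```

```bash
python3 - <<'E'
from h import *
from workcell import arm
print(arm.state()['tcp_pos'])
go((.4294,.1475,.10),Rtool(149.3,-15))
E
```

```text
[ 0.3974676  -0.01391295  0.24816886]
rot [-5.0000e-02 -9.5800e+00 -1.5378e+02] 154.1 shift [ 91.4 155.1 128.9] 221.4
```

{"fn": "play_rows", "kwargs": {"series": [{"tx":0,"ty":0,"tz":0,"ax":0,"ay":-0.504,"az":-8.094,"hand":1},{"tx":0,"ty":0,"tz":0,"ax":0,"ay":-0.504,"az":-8.094,"hand":1},{"tx":0,"ty":0,"tz":0,"ax":0,"ay":-0.504,"az":-8.094,"hand":1},{"tx":0,"ty":0,"tz":0,"ax":0,"ay":-0.504,"az":-8.094,"hand":1},{"tx":0,"ty":0,"tz":0,"ax":0,"ay":-0.504,"az":-8.094,"hand":1},{"tx":0,"ty":0,"tz":0,"ax":0,"ay":-0.504,"az":-8.094,"hand":1},{"tx":0,"ty":0,"tz":0,"ax":0,"ay":-0.504,"az":-8.094,"hand":1},{"tx":0,"ty":0,"tz":0,"ax":0,"ay":-0.504,"az":-8.094,"hand":1},{"tx":0,"ty":0,"tz":0,"ax":0,"ay":-0.504,"az":-8.094,"hand":1},{"tx":0,"ty":0,"tz":0,"ax":0,"ay":-0.504,"az":-8.094,"hand":1},{"tx":0,"ty":0,"tz":0,"ax":0,"ay":-0.504,"az":-8.094,"hand":1},{"tx":0,"ty":0,"tz":0,"ax":0,"ay":-0.504,"az":-8.094,"hand":1}]}}

```text
time: 18.05
tcp_pos: [0.399, -0.0198, 0.2474]
tool_rot: [[-0.038, 0.981, 0.191], [0.995, 0.056, -0.086], [-0.095, 0.187, -0.978]]
contact_force: [-0.3, -0.6, 0.6]
grip_width: 0.0856
```

{"fn": "play_rows", "kwargs": {"series": [{"tx":0,"ty":0,"tz":0,"ax":0,"ay":-0.504,"az":-8.094,"hand":1},{"tx":0,"ty":0,"tz":0,"ax":0,"ay":-0.504,"az":-8.094,"hand":1},{"tx":0,"ty":0,"tz":0,"ax":0,"ay":-0.504,"az":-8.094,"hand":1},{"tx":0,"ty":0,"tz":0,"ax":0,"ay":-0.504,"az":-8.094,"hand":1},{"tx":0,"ty":0,"tz":0,"ax":0,"ay":-0.504,"az":-8.094,"hand":1},{"tx":0,"ty":0,"tz":0,"ax":0,"ay":-0.504,"az":-8.094,"hand":1},{"tx":0,"ty":0,"tz":0,"ax":0,"ay":-0.504,"az":-8.094,"hand":1},{"tx":0,"ty":0,"tz":0,"ax":0,"ay":0,"az":0,"hand":1},{"tx":0,"ty":0,"tz":0,"ax":0,"ay":0,"az":0,"hand":1}]}}

```text
time: 18.95
tcp_pos: [0.3992, -0.0196, 0.248]
tool_rot: [[-0.825, 0.52, 0.221], [0.502, 0.854, -0.136], [-0.259, -0.001, -0.966]]
contact_force: [0.0, -0.1, 0.4]
grip_width: 0.0853
```

```bash
python3 - <<'E'
from h import *
from workcell import arm
s=arm.state();print(s['tcp_pos'],s['joint_pos'])
for z in(.12,.002):go((.4294,.1475,z),Rtool(149.3,-15),s)
E
```

```text
[ 0.39923568 -0.01960172  0.24799689] [-0.1208617  -0.07890784  2.03721979 -0.13324261  0.94824549 -1.07940331]
rot [-0.22  0.02 -0.63] 0.7 shift [ 90.5 159.1 108.3] 212.6
rot [-0.22  0.02 -0.63] 0.7 shift [121.  159.1 222.2] 298.9
```

Now I'll go above red.

{"fn": "play_rows", "kwargs": {"series": [{"tx":0,"ty":0,"tz":0,"ax":-0.2,"ay":0,"az":-0.6,"hand":1},{"tx":18.1,"ty":31.8,"tz":21.7,"ax":0,"ay":0,"az":0,"hand":1},{"tx":18.1,"ty":31.8,"tz":21.7,"ax":0,"ay":0,"az":0,"hand":1},{"tx":18.1,"ty":31.8,"tz":21.7,"ax":0,"ay":0,"az":0,"hand":1},{"tx":18.1,"ty":31.8,"tz":21.7,"ax":0,"ay":0,"az":0,"hand":1},{"tx":18.1,"ty":31.8,"tz":21.7,"ax":0,"ay":0,"az":0,"hand":1},{"tx":0,"ty":0,"tz":0,"ax":0,"ay":0,"az":0,"hand":1},{"tx":0,"ty":0,"tz":0,"ax":0,"ay":0,"az":0,"hand":1}]}}

```text
time: 19.75
tcp_pos: [0.4292, 0.1479, 0.1198]
tool_rot: [[-0.833, 0.507, 0.223], [0.489, 0.862, -0.133], [-0.26, -0.002, -0.966]]
contact_force: [-0.2, -0.3, 0.9]
grip_width: 0.0857
```

```bash
python3 - <<'E'
from h import *
s,c,W=wrist();print(s['tcp_pos'],s['joint_pos'])
cv2.imwrite('pics/w8.png',c['frame'])
r,b,m=panel(c,W,(0,150,60),(6,255,255),(.43,.145));print(r,b.round(1).tolist())
go((.4294,.1475,.002),Rtool(149.3,-15),s)
E
```

```text
[0.42917672 0.1478627  0.11978004] [ 0.3449571   0.25306587  2.07103786 -0.32728599  0.67505988 -0.45289356]
((431.5569763183594, 146.27459716796875), (50.208465576171875, 135.6825408935547), 59.244117736816406) [[360.3999938964844, 159.39999389648438], [477.0, 90.0], [502.70001220703125, 133.1999969482422], [386.1000061035156, 202.5]]
rot [-0.05  0.05  0.28] 0.3 shift [ 30.1  -0.2 113.9] 117.8
```

View pics/w8.png

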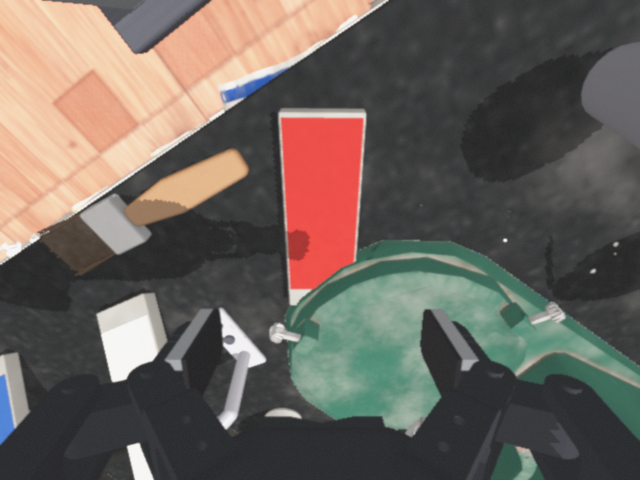

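The wrist view shows red at (280–365,110–305), with its bare far corner tucked under the flared green pan. The fingers have room beside the panel. I'll descend, grip, slide it out along its axis, then lift.

{"fn": "play_rows", "kwargs": {"series": [{"tx":8,"ty":0,"tz":32,"ax":0,"ay":0,"az":0,"hand":1},{"tx":8,"ty":0,"tz":32,"ax":0,"ay":0,"az":0,"hand":1},{"tx":8,"ty":0,"tz":28,"ax":0,"ay":0,"az":0,"hand":1},{"tx":5.6,"ty":0,"tz":20,"ax":0,"ay":0,"az":0,"hand":1},{"tx":0,"ty":0,"tz":0,"ax":0,"ay":0,"az":0,"hand":1},{"tx":0,"ty":0,"tz":0,"ax":0,"ay":0,"az":0,"hand":0},{"tx":0,"ty":0,"tz":0,"ax":0,"ay":0,"az":0,"hand":0},{"tx":0,"ty":0,"tz":0,"ax":0,"ay":0,"az":0,"hand":0},{"tx":0,"ty":0,"tz":0,"ax":0,"ay":0,"az":0,"hand":0},{"tx":0,"ty":0,"tz":0,"ax":0,"ay":0,"az":0,"hand":0}]}}

```text
time: 20.8
tcp_pos: [0.4314, 0.1472, 0.0069]
tool_rot: [[-0.831, 0.508, 0.228], [0.49, 0.861, -0.133], [-0.264, 0.002, -0.965]]
contact_force: [-2.6, -1.6, 11.9]
grip_width: 0.0522
```

{"fn": "play_rows", "kwargs": {"series": [{"tx":-0.6,"ty":0,"tz":-2.4,"ax":0,"ay":0,"az":0,"hand":0},{"tx":7.7,"ty":0,"tz":-2.1,"ax":0,"ay":0,"az":0,"hand":0},{"tx":13.5,"ty":0,"tz":-3.7,"ax":0,"ay":0,"az":0,"hand":0},{"tx":13.5,"ty":0,"tz":-3.7,"ax":0,"ay":0,"az":0,"hand":0},{"tx":13.5,"ty":0,"tz":-3.7,"ax":0,"ay":0,"az":0,"hand":0},{"tx":0,"ty":0,"tz":0,"ax":0,"ay":0,"az":0,"hand":0}]}}

```text
time: 21.4
tcp_pos: [0.3851, 0.1729, 0.0075]
tool_rot: [[-0.833, 0.506, 0.224], [0.489, 0.862, -0.133], [-0.261, -0.001, -0.965]]
contact_force: [-0.3, -0.1, -1.5]
grip_width: 0.0524
```

{"fn": "play_rows", "kwargs": {"series": [{"tx":-4,"ty":0,"tz":-14.5,"ax":0,"ay":0,"az":0,"hand":0},{"tx":-8,"ty":0,"tz":-29,"ax":0,"ay":0,"az":0,"hand":0},{"tx":-11.7,"ty":0,"tz":-43.4,"ax":0,"ay":0,"az":0,"hand":0},{"tx":-11.7,"ty":0,"tz":-43.4,"ax":0,"ay":0,"az":0,"hand":0},{"tx":-11.7,"ty":0,"tz":-43.4,"ax":0,"ay":0,"az":0,"hand":0},{"tx":-8,"ty":0,"tz":-29,"ax":0,"ay":0,"az":0,"hand":0},{"tx":0,"ty":0,"tz":0,"ax":0,"ay":0,"az":0,"hand":0}]}}

```text
time: 22.1
tcp_pos: [0.3904, 0.1739, 0.2222]
tool_rot: [[-0.829, 0.507, 0.234], [0.491, 0.862, -0.129], [-0.267, 0.008, -0.964]]
contact_force: [1.1, 0.0, -1.8]
grip_width: 0.0522
```

```bash
cat > held.py <<'E'
from h import *
s,c,W=wrist();print(s['tcp_pos'],s['grip_width'],s['joint_pos'])
m=mask(c,(0,150,50),(6,255,255));P=cloud(c,W)[m&(c['depth']>0)];P=P[np.linalg.norm(P-np.median(P,0),axis=1)<.11]
n=np.linalg.svd(P-P.mean(0),full_matrices=0)[2][2];n*=np.sign(n[2]);R=np.array(s['tool_rot'])
print('normal',n.round(3),'in tool',(R.T@n).round(3),'tilt',np.degrees(np.arccos(n[2])))
# panel frame in tool: u (towards +tool x, in plane), up end of the coat
u=R[:,0]-n*(R[:,0]@n);u/=np.linalg.norm(u);d=P-s['tcp_pos'];v=np.cross(n,u)
print('coat along u',np.percentile(d@u,[.5,99.5]).round(4),'across',np.percentile(d@v,[.5,50,99.5]).round(4),'face over tcp',np.median(d@n).round(4))
# skew of the panel in its plane
q=np.c_[d@u,d@v].astype(np.float32)*1000;print('rect',cv2.minAreaRect(q))
E
python3 held.py
```

```text
[0.39038345 0.17394193 0.22223817] 0.05219305284269276 [ 0.44711142  0.05344398  1.98402369 -0.26766869  0.96165684 -0.45234905]
normal [ 0.002 -0.007  1.   ] in tool [-0.271  0.003 -0.962] tilt 0.405948918546934
coat along u [-0.0677  0.0668] across [-0.0254 -0.0001  0.0249] face over tcp 0.0063
rect ((-1.424468994140625, -0.17756271362304688), (51.45831298828125, 138.04556274414062), 89.92337799072266)
```

Red is held level and clear. I'll move it away from the mixer, then turn it.

```bash
python3 - <<'E'
from h import *
from workcell import arm
s=arm.state();R=np.array(s['tool_rot']);p=np.array([.39,-.06,.25])
print(R.T@(p-s['tcp_pos'])*1000)
s2=dict(s);s2['tcp_pos']=p
go((.4826,-.1485,.18),Rtool(-4.15,24.3),s2)
E
```

```text
[-123.45087133 -200.18069966    1.40685754]
rot [-12.04  11.94 154.2 ] 155.1 shift [ 61.2  81.6 104.4] 146.0
```

{"fn": "play_rows", "kwargs": {"series": [{"tx":-16,"ty":-26,"tz":0.2,"ax":0,"ay":0,"az":0,"hand":0},{"tx":-24.7,"ty":-40,"tz":0.3,"ax":0,"ay":0,"az":0,"hand":0},{"tx":-24.7,"ty":-40,"tz":0.3,"ax":0,"ay":0,"az":0,"hand":0},{"tx":-24.7,"ty":-40,"tz":0.3,"ax":0,"ay":0,"az":0,"hand":0},{"tx":-24.7,"ty":-40,"tz":0.3,"ax":0,"ay":0,"az":0,"hand":0},{"tx":-8.6,"ty":-14,"tz":0,"ax":0,"ay":0,"az":0,"hand":0},{"tx":0,"ty":0,"tz":0,"ax":-0.634,"ay":0.628,"az":8.116,"hand":0},{"tx":0,"ty":0,"tz":0,"ax":-0.634,"ay":0.628,"az":8.116,"hand":0},{"tx":0,"ty":0,"tz":0,"ax":-0.634,"ay":0.628,"az":8.116,"hand":0},{"tx":0,"ty":0,"tz":0,"ax":-0.634,"ay":0.628,"az":8.116,"hand":0},{"tx":0,"ty":0,"tz":0,"ax":-0.634,"ay":0.628,"az":8.116,"hand":0},{"tx":0,"ty":0,"tz":0,"ax":-0.634,"ay":0.628,"az":8.116,"hand":0}]}}

```text
time: 23.35
tcp_pos: [0.3872, -0.06, 0.2461]
tool_rot: [[-0.181, 0.954, 0.237], [0.98, 0.196, -0.042], [-0.086, 0.224, -0.971]]
contact_force: [-0.1, 0.2, -2.0]
grip_width: 0.052
```

{"fn": "play_rows", "kwargs": {"series": [{"tx":0,"ty":0,"tz":0,"ax":-0.634,"ay":0.628,"az":8.116,"hand":0},{"tx":0,"ty":0,"tz":0,"ax":-0.634,"ay":0.628,"az":8.116,"hand":0},{"tx":0,"ty":0,"tz":0,"ax":-0.634,"ay":0.628,"az":8.116,"hand":0},{"tx":0,"ty":0,"tz":0,"ax":-0.634,"ay":0.628,"az":8.116,"hand":0},{"tx":0,"ty":0,"tz":0,"ax":-0.634,"ay":0.628,"az":8.116,"hand":0},{"tx":0,"ty":0,"tz":0,"ax":-0.634,"ay":0.628,"az":8.116,"hand":0},{"tx":0,"ty":0,"tz":0,"ax":-0.634,"ay":0.628,"az":8.116,"hand":0},{"tx":0,"ty":0,"tz":0,"ax":-0.634,"ay":0.628,"az":8.116,"hand":0},{"tx":0,"ty":0,"tz":0,"ax":-0.634,"ay":0.628,"az":8.116,"hand":0},{"tx":0,"ty":0,"tz":0,"ax":-0.634,"ay":0.628,"az":8.116,"hand":0},{"tx":0,"ty":0,"tz":0,"ax":-0.634,"ay":0.628,"az":8.116,"hand":0},{"tx":0,"ty":0,"tz":0,"ax":-0.634,"ay":0.628,"az":8.116,"hand":0}]}}

```text
time: 24.55
tcp_pos: [0.3871, -0.0599, 0.246]
tool_rot: [[0.918, 0.056, 0.392], [0.069, -0.997, -0.02], [0.39, 0.046, -0.92]]
contact_force: [0.4, -0.2, -2.3]
grip_width: 0.0521
```

{"fn": "play_rows", "kwargs": {"series": [{"tx":0,"ty":0,"tz":0,"ax":-0.634,"ay":0.628,"az":8.116,"hand":0},{"tx":0,"ty":0,"tz":0,"ax":0,"ay":0,"az":0,"hand":0},{"tx":0,"ty":0,"tz":0,"ax":0,"ay":0,"az":0,"hand":0}]}}

```text
time: 24.85
tcp_pos: [0.3878, -0.06, 0.247]
tool_rot: [[0.912, -0.069, 0.403], [-0.061, -0.998, -0.031], [0.404, 0.004, -0.915]]
contact_force: [-0.3, -0.8, -3.0]
grip_width: 0.0521
```

```bash
python3 held.py; python3 - <<'E'
from h import *
for z in(.20,.069):go((.4826,-.1485,z),Rtool(-4.15,24.3))
E
```

```text
[ 0.38775968 -0.05995536  0.24695129] 0.052136376248771335 [-0.48932888 -0.19548538  2.18315589  0.23207539  0.78255252  1.01529839]
normal [-0.631  0.045  0.775] in tool [-0.265  0.002 -0.964] tilt 39.22473102467797
coat along u [-0.0693  0.0648] across [-0.0248  0.0007  0.0257] face over tcp 0.0072
rect ((-2.8743896484375, 0.5256671905517578), (51.7713508605957, 137.16526794433594), 89.4981689453125)
rot [0.12 0.39 0.25] 0.5 shift [72.2 81.3 84.6] 137.7
rot [0.12 0.39 0.25] 0.5 shift [ 18.2  81.3 204. ] 220.3
```

{"fn": "play_rows", "kwargs": {"series": [{"tx":0,"ty":0,"tz":0,"ax":0.1,"ay":0.4,"az":0.2,"hand":0},{"tx":18,"ty":20.3,"tz":21.1,"ax":0,"ay":0,"az":0,"hand":0},{"tx":18,"ty":20.3,"tz":21.1,"ax":0,"ay":0,"az":0,"hand":0},{"tx":18,"ty":20.3,"tz":21.1,"ax":0,"ay":0,"az":0,"hand":0},{"tx":18,"ty":20.3,"tz":21.1,"ax":0,"ay":0,"az":0,"hand":0},{"tx":0,"ty":0,"tz":0,"ax":0,"ay":0,"az":0,"hand":0},{"tx":0,"ty":0,"tz":0,"ax":0,"ay":0,"az":0,"hand":0}]}}

```text
time: 25.6
tcp_pos: [0.4828, -0.1492, 0.2005]
tool_rot: [[0.909, -0.074, 0.411], [-0.068, -0.997, -0.03], [0.412, -0.001, -0.911]]
contact_force: [-0.9, 0.2, -1.5]
grip_width: 0.0527
```

```bash
python3 held.py; python3 - <<'E'
from h import *
for z in(.095,.069):go((.4826,-.1485,z),Rtool(-4.15,24.3))
E
```

```text
[ 0.48281662 -0.14920757  0.20054159] 0.052650781431803254 [-0.59043956  0.08769079  2.07531151  0.35127837  0.63382083  0.80685049]
normal [-0.637  0.046  0.77 ] in tool [-0.265  0.001 -0.964] tilt 39.68877336351453
coat along u [-0.0696  0.0649] across [-0.0248  0.0007  0.0257] face over tcp 0.0072
rect ((-3.34063720703125, 0.4825572967529297), (51.57729721069336, 137.85211181640625), 89.75590515136719)
rot [ 0.01 -0.04 -0.11] 0.1 shift [-43.2  -0.   96.5] 105.7
rot [ 0.01 -0.04 -0.11] 0.1 shift [-53.9  -0.  120.2] 131.7
```

{"fn": "play_rows", "kwargs": {"series": [{"tx":-13,"ty":0,"tz":29,"ax":0,"ay":0,"az":0,"hand":0},{"tx":-15,"ty":0,"tz":33,"ax":0,"ay":0,"az":0,"hand":0},{"tx":-13,"ty":0,"tz":29,"ax":0,"ay":0,"az":0,"hand":0},{"tx":-8,"ty":0,"tz":18,"ax":0,"ay":0,"az":0,"hand":0},{"tx":-4.9,"ty":0,"tz":11,"ax":0,"ay":0,"az":0,"hand":0},{"tx":0,"ty":0,"tz":0,"ax":0,"ay":0,"az":0,"hand":0},{"tx":0,"ty":0,"tz":0,"ax":0,"ay":0,"az":0,"hand":0}]}}

```text
time: 26.35
tcp_pos: [0.4834, -0.1485, 0.0705]
tool_rot: [[0.908, -0.074, 0.413], [-0.068, -0.997, -0.031], [0.414, 0.0, -0.91]]
contact_force: [0.1, 0.8, -1.9]
grip_width: 0.0524
```

{"fn": "play_rows", "kwargs": {"series": [{"tx":-0.8,"ty":0,"tz":1.8,"ax":0,"ay":0,"az":0,"hand":0},{"tx":-0.8,"ty":0,"tz":1.8,"ax":0,"ay":0,"az":0,"hand":0},{"tx":-0.6,"ty":0,"tz":1.4,"ax":0,"ay":0,"az":0,"hand":0},{"tx":0,"ty":0,"tz":0,"ax":0,"ay":0,"az":0,"hand":0}]}}

```text
time: 26.75
tcp_pos: [0.4837, -0.149, 0.0646]
tool_rot: [[0.908, -0.075, 0.413], [-0.068, -0.997, -0.031], [0.414, 0.0, -0.91]]
contact_force: [-0.2, 0.0, -2.3]
grip_width: 0.0519
```

{"fn": "play_rows", "kwargs": {"series": [{"tx":-0.5,"ty":0,"tz":1,"ax":0,"ay":0,"az":0,"hand":0},{"tx":0,"ty":0,"tz":0,"ax":0,"ay":0,"az":0,"hand":0.72},{"tx":0,"ty":0,"tz":0,"ax":0,"ay":0,"az":0,"hand":0.78},{"tx":0,"ty":0,"tz":0,"ax":0,"ay":0,"az":0,"hand":0.78},{"tx":0,"ty":0,"tz":0,"ax":0,"ay":0,"az":0,"hand":0.78},{"tx":-2.6,"ty":0,"tz":-9.6,"ax":0,"ay":0,"az":0,"hand":0.78},{"tx":-5,"ty":0,"tz":-19,"ax":0,"ay":0,"az":0,"hand":0.78},{"tx":4,"ty":0,"tz":-30,"ax":0,"ay":0,"az":0,"hand":0.78},{"tx":14,"ty":0,"tz":-36,"ax":0,"ay":0,"az":0,"hand":0.78},{"tx":14,"ty":0,"tz":-36,"ax":0,"ay":0,"az":0,"hand":0.78},{"tx":10,"ty":0,"tz":-25,"ax":0,"ay":0,"az":0,"hand":0.78},{"tx":0,"ty":0,"tz":0,"ax":0,"ay":0,"az":0,"hand":0.78}]}}

```text
time: 27.95
tcp_pos: [0.4527, -0.1481, 0.2236]
tool_rot: [[0.905, -0.075, 0.419], [-0.066, -0.997, -0.036], [0.42, 0.005, -0.907]]
contact_force: [0.6, -0.6, 0.6]
grip_width: 0.0669
```

```bash
python3 chk.py pics/w9.png; python3 - <<'E'
from h import *
from workcell import arm
c=arm.capture('scene');P=cloud(c);ok=c['depth']>0;X,Y,Z=P[...,0],P[...,1],P[...,2]
for nm,lo,hi in(('orange rim',.1,.125),('grey rim',.066,.083)):
    q=P[ok&(np.hypot(X-.451,Y-.35)<.05)&(Z>lo)&(Z<hi)]
    A=np.c_[2*q[:,:2],np.ones(len(q))];r=np.linalg.lstsq(A,(q[:,:2]**2).sum(1),rcond=None)[0];print(nm,len(q),r[:2].round(4),q.max(0).round(3))
c=arm.capture('top');P=cloud(c)[c['depth']>0]
for n,x,y,zl in(('cap',.649,-.039,.06),('whiteb',.556,-.463,.06)):
    k=(np.hypot(P[:,0]-x,P[:,1]-y)<.045)&(P[:,2]>zl)&(P[:,2]<.1);print(n,P[k].mean(0).round(3))
E
```

```text
27.95 [ 0.4526945  -0.14814404  0.22364538] [-6.39529991e-01  1.26498286e-03  2.09885635e+00  3.51677610e-01
  6.96960173e-01  7.73370562e-01]
wrist blue 6005 tilt 39.9 yaw off -0.2 rail min [-0.087 -0.114  0.027] max [ 0.013 -0.064  0.11 ]
top blue 542 tilt 39.7 yaw off 3.4 rail min [-0.076 -0.116  0.038] max [ 0.009 -0.063  0.112]
wrist red 6496 tilt 39.1 yaw off -0.2 rail min [-0.092 -0.024  0.025] max [0.011 0.025 0.108]
top red 370 tilt 39.5 yaw off 3.2 rail min [-0.072 -0.024  0.04 ] max [0.004 0.018 0.104]
wrist white 7692 tilt 40.6 yaw off -15.6 rail min [-0.096  0.063  0.018] max [0.023 0.147 0.112]
top white 859 tilt 39.6 yaw off 1.9 rail min [-0.104  0.064  0.013] max [0.017 0.118 0.115]
orange rim 269 [0.4533 0.3513] [0.488 0.386 0.113]
grey rim 258 [0.4507 0.3522] [0.482 0.387 0.083]
cap [ 0.648 -0.037  0.072]
whiteb [ 0.559 -0.469  0.077]
```

View pics/w9.png

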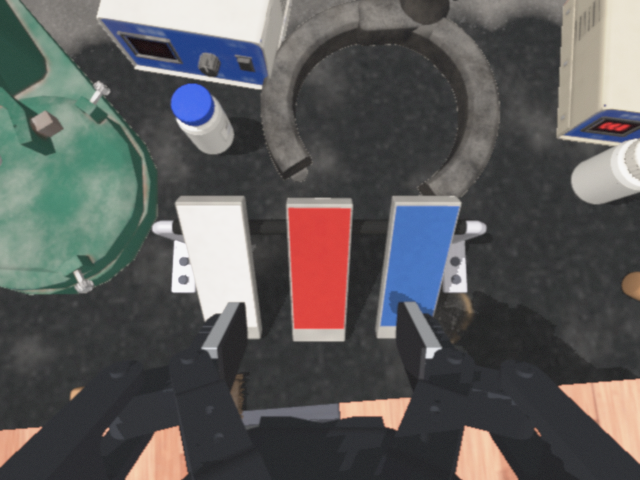

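The wrist view shows all three panels leaning square on the bar: white at (218,265), red at (320,268) and blue at (420,265), with clear gaps. Handing in.

```bash
python3 -c "
from workcell import arm
print(arm.sign_off())"
```

```text
the job is handed in; nothing more can be done
None
```

The job is done and handed in at about 28 s of the 66 s allowed. The sign-off gives no verdict, so what follows is from my own last camera checks.

**What I did:**
- **Orange cup:** I nested it in the grey cup.
- **Blue panel:** I leaned it on the rail at rail y of about -89 mm.
- **Red panel:** I slid it out from under the mixer pan, then leaned it at rail y of about 0 mm.

**Last checks:**
- **Cups:** the orange rim is at about 110 mm, which is 30 mm up in the grey cup. The two axes are within about 3 mm.
- **Panels:** red tilts about 39° and blue about 40°. Both are square within 0.2° in the wrist view. Red and blue centres are about 89 mm apart, and the gaps between all the panels are about 35 mm.
- **White panel and bottles:** in the top view the white panel's extents matched those taken after blue was placed, to about 1 mm. The two sample bottles agree with their starting positions to within about 7 mm, which is about as close as I could measure. I did not re-measure the wash bottle, but the arm stayed away from it.

**Where checks disagreed:**
- **Top camera yaw:** it read about 3° for red and blue, against 0.2° in the wrist view.
- **White panel yaw:** the wrist view's fit gave a false -16° because its mask caught the white rail foot. The top view gave about 2°.
- **Bar contact force:** I could not measure it, so resting on the bar is inferred from the tilt and the pictures.

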